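# Shut the sample chest, swing the hasp over its staple and pin it

## Task

Lock up the plywood sample chest: press its lid shut, swing the steel hasp strap over the staple and down flat, then push the loose locking pin through the eye of the staple, from either side, until its shoulder is home against the staple. Let go of the pin, leaving lid, hasp and pin in place, and do not disturb the spanner and the spring clamp.

Things in the scene. Friction and masses are not known exactly. Their poses are not given: they have to be found in the camera images.
- chest: Plywood chest, fixed, 178 (x) x 220 (y) x 192 mm high. Origin: on its underside, mid-width, 100 mm behind the front; x from front to back, y to its left. Its front slopes: from the front edge (x -100, z 40 mm) it rises at 45 degrees from level towards +x. The lowest 100 mm of slope is a fixed panel that carries the staple; above it lies the lid, its top face 14 mm proud of the panel (square to the slope).
- staple_eye (a point): Centre of the staple's eye: an opening 11 mm wide, 11 mm high with arched top, running 20 mm along the chest's y, open at both ends. It is 55 mm up the slope from the front edge, 26 mm square above the panel. Axes: the chest's. The steel staple is 22 mm (along the slope) x 20 mm (y), its crown 37 mm above the panel, on a packer 40 mm wide (y), 56 mm along the slope, 14 mm high.
- plunger (a joint): Sprung plunger (m, 0 = out, 0.004 = pressed in) in the floor of the eye. It stands 2.5 mm into the eye and presses the pin against the crown with about 5 N: pushing the pin through takes 3 to 8 N and the pin then stays where it is left.
- lid (a joint): Lid angle, rad: 0 shut, growing as its lower edge rises. A friction stay holds it wherever it is left; pressing it shut near its lower edge takes about 3 to 8 N.
- lid_hinge (a point): Middle of the lid's hinge line (along the chest's y) 215 mm up the slope from the front edge, level with the top face of the shut lid. The lid, 220 mm wide and 14 mm thick, reaches 115 mm down the slope from here; its top is bare but for the hasp (within 21 mm of the middle) and two flat hinge leaves near the hinge line.
- hasp (a joint): Angle of the hasp strap relative to the lid, rad: 0 flat over the staple (pointing down the slope), 1.57 square to the slope, about 2 leaning back over the lid (stop at 2.5). Its hinge is stiff: it stays wherever it is left and takes 1 to 2 N at its end to move.
- hasp_hinge (a point): Middle of the hasp's hinge line (along the chest's y) at the lid's lower edge; with the lid shut, 42 mm up the slope from the eye and 15.5 mm above the panel. The steel strap is 88 mm long from here, 38 mm wide, 3 mm thick; its slot (24 mm wide, 28 to 59 mm from the hinge) passes over the staple; its free end is a lip 6 mm thick.
- hasp_end (a point): Point on the strap's outer face, on its middle line, 72 mm from its hinge, on solid metal between slot and lip. When the strap is flat over the staple this face looks out square to the slope, 17 mm above the panel.
- pin_grip (a point): Centre of the grip of the loose steel locking pin (80 g), a square bar 14 x 14 x 44 mm along the pin's y; z is up while it lies on the bench. Its +y face, 22 mm from here, is the shoulder; from it a round shank, 9 mm thick, runs 48 mm on along +y, the last 10 mm tapering to 4 mm. No other thing here has this shape.
- pin_seat (a point): Point on the axis of the pin's shank, 10 mm from the shoulder towards the nose (32 mm from pin_grip): it lies in the middle of the eye when the shoulder is home. Axes as pin_grip.
- pin: The locking pin; its origin is below the middle of the shoulder, on the underside (7 mm under the pin's axis). Axes as pin_grip.
- spanner: Bystander: combination spanner 148 mm long (its y), 26 mm wide, 11 mm thick, lying on the bench; origin at the centre of its underside.
- clamp: Bystander: spring clamp 125 mm long (its y), 56 mm wide, 23 mm thick, lying on the bench; origin at the centre of its underside.

How it is judged:
On the way, in this order (a step that is already met when the one before it is completed fails the run):
1. the lid is pressed shut (value of joint lid below 0.03 rad), for 0.2 s.
2. the hasp is swung over the staple and lies flat, the lid still shut (value of joint hasp below 0.08 rad and value of joint lid below 0.03 rad), for 0.2 s.
At the end, for the whole second after the job is handed in: The lid is shut (under 0.03 rad), the hasp lies flat over the staple (under 0.08 rad), and the pin rests in the eye with its shoulder against the staple: pin_seat within 2 mm of the middle of the eye along the eye and within 4 mm in all, the pin's axis within 0.15 rad of the eye's, at rest (all of step 2 and distance between pin_seat and staple_eye below 0.004 m and y of pin_seat in the frame of staple_eye between -0.002 and 0.002 m and angle between the y axis of pin_seat and the y axis of staple_eye, either way round below 0.15 rad and linear speed of pin below 0.02 m/s); the robot touches nothing.
It fails at once if the spanner is shifted by more than 30 mm (distance of spanner from where it was at the start of the episode above 0.03 m).
It fails at once if the spring clamp is shifted by more than 30 mm (distance of clamp from where it was at the start of the episode above 0.03 m).
It also fails if it takes over 64 s, if anything falls off the work surface, if the arm or the gripper's body presses on something with over 40 N, if the wrist force passes 120 N, or if a joint passes its speed limit or range.

## Robot

A 6-joint arm with a two-finger parallel gripper is mounted at the origin on a cart in front of the work surface, level with it; the furniture and walls round the work are solid. World frame = base frame: x ahead of the robot, y to its left, z up, the work surface at z = 0. Lengths are in m, angles in rad, forces in N, time in s.
With the tool pointing down it reaches from about 0.4 to 0.825 m from the base axis. Payload 7 kg.
Tool frame: the origin (TCP) lies at the very end of the fingers, on their centre line; the grasp point (between the pads) lies 19 mm behind it; z points along the fingers, y is the line along which they close (so a half turn about z gives the same grasp; the last joint's range is limited). The gripper opens to 88 mm and grips with 3 to 60 N. Pads are 19 mm wide; open, the fingers measure 130 mm over their backs; the gripper's body (78 mm by 193 mm) begins 47 mm behind the grasp point.
Start: joints at [1.53, 0.359, 0.012, 0, -1.224, -0.288], TCP at [0.218, 0.639, 0.227] pointing down, gripper open.
Joint ranges: [-3.07, 3.07], [-1.43, 2.12], [-1.02, 1.25], [-3.03, 1.67], [-3.05, -0], [-3.03, 3.03]. Speed limits (rad/s): [2.39, 2.39, 3.01, 3.14, 3.14, 3.14].

## Interface

Orientations are given as [roll, pitch, yaw] about the fixed x, y, z axes, in that order (R = Rz(yaw) Ry(pitch) Rx(roll)).
In Python, from station import arm gives the robot as it stands. The module is installed in compiled form; this text tells all that it offers.
- The arm moves only by the shell command python3 -m crank 'ROWS' [FORCE]. ROWS is JSON, a list of rows, each an object of numbers: "dx", "dy", "dz": the shift along the world's x, y, z in m; "twist": the turn about the world's z in degrees; "grip": the opening, from -1 (shut) to 1 (fully open). A call has exactly 5 rows; each row is the pose to reach, as a shift and turn from the pose commanded when the call began; what a row does not reach only later rows make up. A row lasts 1/12 s, in which the tool goes at most 41.7 mm and 7.16 degrees, less where a joint would pass 70% of its speed; a pose out of reach is approached as far as the arm can. A call with a gripper value outside its range is refused whole. The fingers move at their own pace and stop on an object; FORCE is the grip in N (left out, the last holds). Time passes only in rows, so rows that repeat a pose let the fingers close, or fill a call up. It gives the time, the measured TCP pose, the force, the opening and the grip force at its end, in the units of the state.
- arm.get_state(): the state, without advancing time (a new reading comes with each control period).
- arm.grab_frame(name): name is "scene" or "top"; returns the picture (400x640x3 uint8, red, green, blue); there is no depth.
- arm.get_calibration(name): a dict with "fx", "fy", "cx", "cy" (pixels), "k1" (the pictures are not rectified: a ray, as slopes to the right and down, at radius r is drawn at 1 + k1 r^2 times it, then the intrinsics apply), "cam_to_world" (4x4, takes a point from camera to world coordinates). Camera axes: x right, y down, z forward; pixel columns grow to the right and rows downward; lengths in m; the calibration is good to about 2 mm. A picture is of the moment at which its call begins. get_calibration takes no time and is no camera call.
- arm.job_done(): hands the job in; it is judged then, once.
The state is a dict: "t": time; "q": joint angles; "qd": joint speeds; "joint_efforts": joint torques, N m; "eef_pos": TCP position; "ee_rot": TCP orientation; "force": force on the tool from outside, world axes, zero at the start; "moment": the same for the moment, N m; "width": finger opening in m; "gripper_force": force on a finger pad.
Only numpy, scipy, OpenCV 4.12 (cv2) and the standard library are available. Lean on these libraries where they do the work, as an engineer would, in place of code of your own. Each camera call takes 0.05 s, during which the arm holds its last target. There are 200 camera calls.

## Working session

There is one attempt and no reset: what is moved stays moved. The work goes in short steps, Python scripts to look and compute and a shell command to move; the robot and the scene stay as the last step left them, time stands still between calls to the robot, and variables do not carry over. Pictures are saved under pics/ and viewed, at most 10 in all, crops included, and the job is handed in when it is done.

```bash
mkdir -p pics; python3 - <<'E'
from station import arm
import cv2,json
for n in("scene","top"):
    cv2.imwrite(f"pics/{n}0.png",arm.grab_frame(n)[:,:,::-1])
    c=arm.get_calibration(n);print(n,{k:(v if not hasattr(v,'tolist') else v.tolist()) for k,v in c.items()})
print(arm.get_state())
E
```

```text
scene {'fx': 471.0984058688738, 'fy': 471.0984058688738, 'cx': 323.6199400824943, 'cy': 203.97079468326842, 'k1': -0.02168857297004619, 'cam_to_world': [[-0.457778053344351, -0.42139679021562265, 0.7828563080618481, -0.3561182267739068], [-0.8888009173994951, 0.2384326180842779, -0.3913857634908212, 0.4984132188151576], [-0.02172977464385554, -0.8749712177148729, -0.48368707349326573, 0.658228559415546], [0.0, 0.0, 0.0, 1.0]]}
top {'fx': 372.57248259900194, 'fy': 372.57248259900194, 'cx': 315.4307510659811, 'cy': 204.33913185693612, 'k1': -0.03576149803332138, 'cam_to_world': [[-0.0011598798747899021, -0.9906646034922542, 0.1363169030832603, 0.3891350654909413], [-0.999701473684319, 0.004475568520516058, 0.024019425468134615, 0.03704852383726646], [-0.024405290247755018, -0.13624834925221327, -0.9903740551599531, 1.1363910320569768], [0.0, 0.0, 0.0, 1.0]]}
{'t': 0.1, 'q': array([ 1.53011336e+00,  3.59332902e-01,  1.11491986e-02, -3.05128656e-04,
       -1.22409649e+00, -2.88072019e-01]), 'qd': array([-0.00055337, -0.00244177,  0.00296439,  0.00175004, -0.00131827,
        0.00129486]), 'joint_efforts': array([-1.51593900e-03, -5.84161305e+01,  2.93755174e+01,  7.01574057e+00,
        1.02307118e-02, -5.73067268e-05]), 'eef_pos': array([0.21783746, 0.63842123, 0.22570502]), 'ee_rot': array([ 3.14008843e+00, -1.46577210e-04, -3.28858771e-01]), 'force': array([-0.2482542, -0.2266332,  0.0964236]), 'moment': array([-0.00357423,  0.07669835, -0.04890777]), 'gripper_force': 0.0, 'width': 0.0879365245093021}
```

View pics/scene0.png

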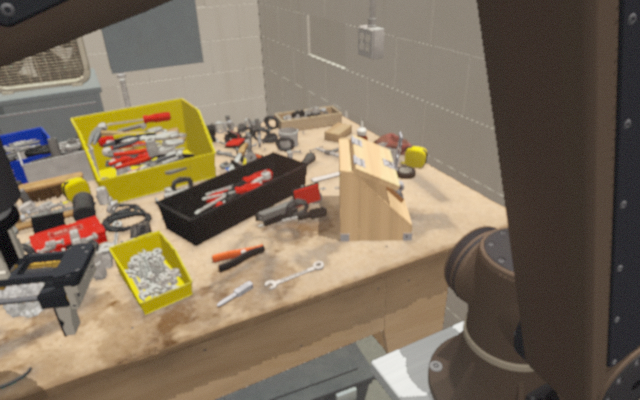

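View pics/top0.png

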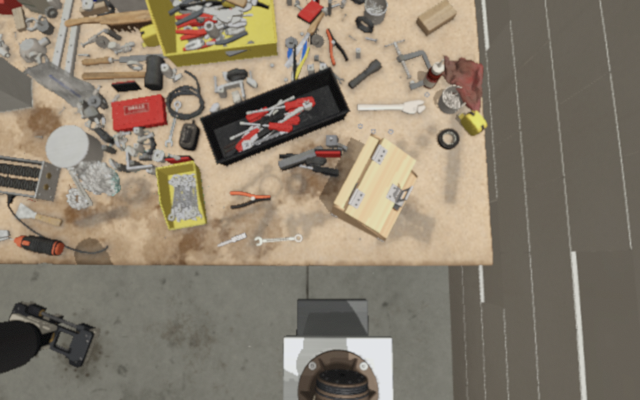

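The top view shows the pin at about (232,240), the spanner at (278,239), the clamp near (310,160) and the chest at (375,187) with the hasp at (400,193). Next I'll enlarge both.

```bash
python3 - <<'E'
import cv2,numpy as np
t=cv2.imread("pics/top0.png");s=cv2.imread("pics/scene0.png")
def c(im,x,y,w,h,k):
    o=cv2.resize(im[y:y+h,x:x+w],None,fx=k,fy=k,interpolation=cv2.INTER_CUBIC)
    for i in range(0,w,10):cv2.putText(o,str(x+i),(i*k,8),0,.3,(0,0,255),1);cv2.line(o,(i*k,0),(i*k,4),(0,0,255))
    for i in range(0,h,10):cv2.putText(o,str(y+i),(0,i*k+3),0,.3,(255,0,0),1)
    return o
a=c(t,330,130,96,110,5) #480x550
b=c(t,214,226,40,26,8) #320x208
d=c(s,335,130,80,64,4) #320x256... 
e=c(s,214,275,40,32,4)
o=np.zeros((600,800,3),np.uint8);o[:550,:480]=a;o[:208,480:]=b;o[210:466,480:]=d;o[468:596,480:640]=e
cv2.imwrite("pics/m1.png",o)
E
```

```text
(no output)
```

View pics/m1.png

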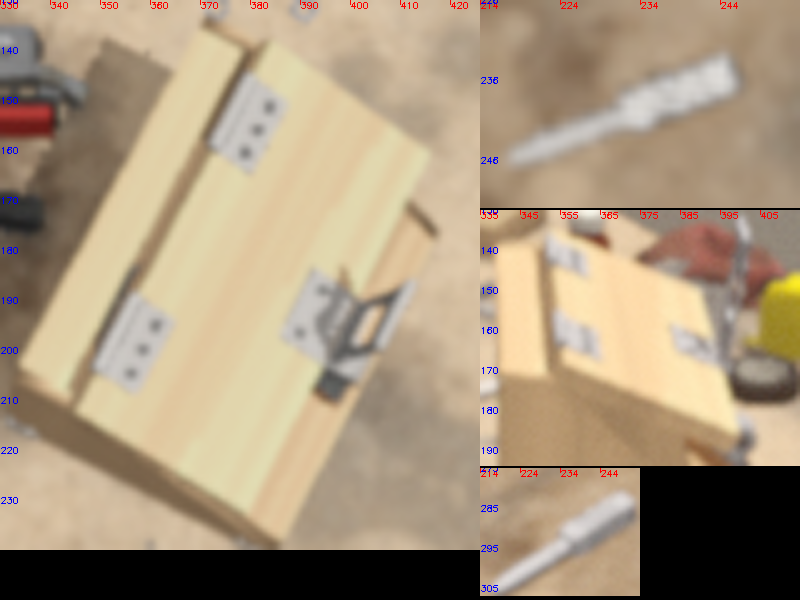

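```bash
cat > h.py <<'E'
from station import arm
import numpy as np,cv2
from scipy.optimize import least_squares
C={n:arm.get_calibration(n) for n in("scene","top")}
def proj(n,P):
    c=C[n];T=np.linalg.inv(np.array(c["cam_to_world"]));p=np.atleast_2d(P)@T[:3,:3].T+T[:3,3]
    u=p[:,:2]/p[:,2:];u=u*(1+c["k1"]*(u**2).sum(1,keepdims=True))
    return u*[c["fx"],c["fy"]]+[c["cx"],c["cy"]]
def onz(n,px,z):
    f=lambda a:(proj(n,[a[0],a[1],z])[0]-px)
    return least_squares(f,[.6,0]).x
def chest(p,P):
    c,s=np.cos(p[2]),np.sin(p[2]);P=np.atleast_2d(P)
    return P@np.array([[c,-s,0],[s,c,0],[0,0,1]]).T+[p[0],p[1],0]
r2=2**-.5
def slope(s,h,y): return [-.1+(s-h)*r2,y,.04+(s+h)*r2]
def lidpt(d,h,y,a): # d down from hinge, h above top face
    c,s=np.cos(a),np.sin(a)
    return slope(.215-d*c+h*s,.014+d*s+h*c,y)
def hasppt(l,h,y,a,b): # hinge at d=.118? slope 97, h 15.5 ; l along strap, h outward
    d0,h0=.118,.0015
    d=d0+l*np.cos(b)-h*np.sin(b)*0-0*h; 
    return lidpt(d0+l*np.cos(b)-h*np.sin(b),h0+l*np.sin(b)+h*np.cos(b),y,a)
E
cat > fit.py <<'E'
from h import *
obs=[("top",(371,134),lambda a:[.078,-.11,.192]),("top",(334,203.6),lambda a:[.078,.11,.192]),
("top",(386.6,238.6),lambda a:[-.1,.11,.04]),("top",(417.4,177),lambda a:[-.1,-.11,.04]),
("top",(383.6,138),lambda a:lidpt(0,0,-.11,a)),("top",(345.6,211.6),lambda a:lidpt(0,0,.11,a)),
("top",(416,161),lambda a:lidpt(.115,0,-.11,a)),("top",(379.4,232.6),lambda a:lidpt(.115,0,.11,a)),
("scene",(398.7,185.5),lambda a:lidpt(.115,0,.11,a)),("scene",(354.5,172),lambda a:lidpt(0,0,.11,a)),
("scene",(352.5,135.5),lambda a:lidpt(0,0,-.11,a)),("scene",(390,149.5),lambda a:lidpt(.115,0,-.11,a)),
("scene",(340,238),lambda a:[.078,.11,0]),("scene",(409,238),lambda a:[-.1,.11,0])]
f=lambda p:np.concatenate([proj(n,chest(p,g(p[3])))[0]-px for n,px,g in obs])
r=least_squares(f,[.55,-.15,1.05,.3],loss="soft_l1")
print(r.x,np.round(f(r.x).reshape(-1,2),1).tolist())
p=r.x
for b in(1.57,2,2.3):print("hasp",b,[np.round(proj(n,chest(p,[hasppt(0,0,0,p[3],b),hasppt(.088,0,0,p[3],b)])),1).tolist() for n in("top","scene")])
print("eye",chest(p,slope(.055,.026,0)),"end pinAxis yaw",p[2]+np.pi/2)
print("eye px",proj("top",chest(p,slope(.055,.026,0))),proj("scene",chest(p,slope(.055,.026,0))))
for n,z,pts in(("top",.007,[(244.5,234.5),(233,240),(218,246)]),("scene",.007,[(251,284),(237,292.5),(219,303.5)])):print(n,[onz(n,q,z).round(4).tolist() for q in pts])
print("spanner",onz("top",(256,239.5),.005),onz("top",(301,239.5),.005))
s=arm.get_state();R=cv2.Rodrigues(np.zeros(3))[0]
y=s["ee_rot"][2];ty=np.array([np.sin(y),-np.cos(y),0]);tx=np.array([np.cos(y),np.sin(y),0])
t=cv2.imread("pics/top0.png");sc=cv2.imread("pics/scene0.png")
for im,n in((t,"top"),(sc,"scene")):
    for a,b,col in((.0965,.039,(0,255,0)),(.039,.0965,(0,0,255))):
        q=[s["eef_pos"]+ty*a*i+tx*b*j+[0,0,.066] for i,j in((1,1),(1,-1),(-1,-1),(-1,1))]
        cv2.polylines(im,[np.int32(proj(n,q))],True,col,1)
    q=proj(n,s["eef_pos"])[0];cv2.circle(im,tuple(int(v) for v in q),2,(255,0,255),-1)
o=np.hstack([cv2.resize(t[280:400,0:130],None,fx=3,fy=3),cv2.resize(sc[220:340,0:130],None,fx=3,fy=3)])
cv2.imwrite("pics/g.png",o)
E
python3 fit.py
```

```text
[ 0.57619234 -0.10294488  1.0730472   0.36755121] [[0.3, -2.0], [-2.2, 1.6], [-2.1, 2.1], [0.6, -1.3], [0.5, -0.9], [-1.2, -0.3], [0.2, -0.7], [-0.5, -0.3], [0.9, 0.0], [0.7, -4.0], [-0.3, -1.2], [0.1, 0.3], [0.1, 3.0], [1.9, 2.6]]
hasp 1.57 [[[399.0, 196.4], [418.6, 198.0]], [[395.8, 166.2], [411.9, 136.4]]]
hasp 2 [[[399.0, 196.4], [405.8, 190.5]], [[395.8, 166.2], [397.2, 133.7]]]
hasp 2.3 [[[399.0, 196.4], [395.9, 185.8]], [[395.8, 166.2], [386.6, 135.4]]]
eye [[ 0.53823806 -0.17279295  0.09727565]] end pinAxis yaw 2.6438435306382946
eye px [[399.0992385  201.82071359]] [[399.66518615 186.38496084]]
top [[0.4528, 0.2807], [0.4362, 0.3155], [0.418, 0.3611]]
scene [[0.4532, 0.2772], [0.4401, 0.3136], [0.424, 0.3581]]
spanner [0.43769724 0.24547973] [0.43748717 0.10836363]
```

View pics/g.png

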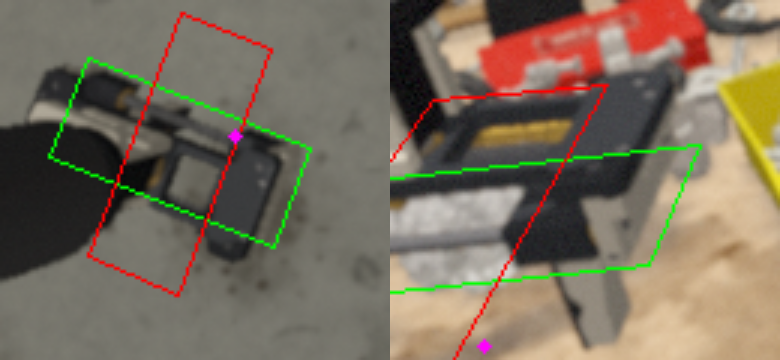

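The right-hand crop shows the gripper body's 193 mm lies along the closing line (green). With the jaws closing across the chest's x, the body would hit the lid. So the jaws must close along the chest's y, and the pin must be held by its back face and shoulder. First I'll move above the lid with the fingers shut.

```bash
python3 -m crank '[{"dx":0.0148,"dy":-0.0365,"dz":0.008,"twist":-5,"grip":-1},{"dx":0.0296,"dy":-0.073,"dz":0.016,"twist":-10,"grip":-1},{"dx":0.0444,"dy":-0.1095,"dz":0.024,"twist":-15,"grip":-1},{"dx":0.0592,"dy":-0.146,"dz":0.032,"twist":-20,"grip":-1},{"dx":0.074,"dy":-0.1825,"dz":0.04,"twist":-25,"grip":-1}]' 20
python3 -m crank '[{"dx":0.0148,"dy":-0.0365,"twist":-5,"grip":-1},{"dx":0.0296,"dy":-0.073,"twist":-10,"grip":-1},{"dx":0.0444,"dy":-0.1095,"twist":-15,"grip":-1},{"dx":0.0592,"dy":-0.146,"twist":-20,"grip":-1},{"dx":0.074,"dy":-0.1825,"twist":-25,"grip":-1}]'
python3 -m crank '[{"dx":0.0148,"dy":-0.0365,"twist":-5,"grip":-1},{"dx":0.0296,"dy":-0.073,"twist":-10,"grip":-1},{"dx":0.0444,"dy":-0.1095,"twist":-15,"grip":-1},{"dx":0.0592,"dy":-0.146,"twist":-20,"grip":-1},{"dx":0.074,"dy":-0.1825,"twist":-25,"grip":-1}]'
python3 -m crank '[{"dx":0.0148,"dy":-0.0365,"twist":-5,"grip":-1},{"dx":0.0296,"dy":-0.073,"twist":-10,"grip":-1},{"dx":0.0444,"dy":-0.1095,"twist":-15,"grip":-1},{"dx":0.0592,"dy":-0.146,"twist":-20,"grip":-1},{"dx":0.074,"dy":-0.1825,"twist":-25,"grip":-1}]'
cat > ov.py <<'E'
from h import *
import sys
p=eval(sys.argv[1]);name=sys.argv[2];hb=float(sys.argv[3])
o=np.zeros((600,800,3),np.uint8)
L=[]
for y in(-.11,.11):
    L+=[[[.078,y,.192],[.078,y,0]],[[-.1,y,.04],[-.1,y,0]],[[-.1,y,.04],slope(.1,0,y)],[lidpt(0,0,y,p[3]),lidpt(.115,0,y,p[3])],[[.078,y,.192],[.052,y,.192]]]
for a,b in(([.078,-.11,.192],[.078,.11,.192]),([-.1,-.11,.04],[-.1,.11,.04]),([-.1,-.11,0],[-.1,.11,0]),(lidpt(0,0,-.11,p[3]),lidpt(0,0,.11,p[3])),(lidpt(.115,0,-.11,p[3]),lidpt(.115,0,.11,p[3]))):L.append([a,b])
for y in(-.019,.019):L.append([hasppt(0,0,y,p[3],hb),hasppt(.088,0,y,p[3],hb)])
L.append([hasppt(.088,0,-.019,p[3],hb),hasppt(.088,0,.019,p[3],hb)])
L.append([slope(.044,.037,0),slope(.066,.037,0)])
for n,x,y,w,h,k,ox in(("top",330,130,96,110,5,0),("scene",335,125,80,120,4,480)):
    im=arm.grab_frame(n)[:,:,::-1].copy() if len(sys.argv)>4 else cv2.imread(f"pics/{n}0.png")
    im=cv2.resize(im[y:y+h,x:x+w],None,fx=k,fy=k,interpolation=cv2.INTER_CUBIC)
    for l in L:
        q=np.int32((proj(n,chest(p,l))+.5-[x,y])*k);cv2.line(im,tuple(map(int,q[0])),tuple(map(int,q[1])),(255,0,255),1)
    o[:h*k,ox:ox+w*k]=im
cv2.imwrite(f"pics/{name}.png",o)
E
python3 ov.py "[.57619,-.10294,1.07305,.36755]" ov1 1.9
```

```text
t: 0.52
eef_pos: [0.2922, 0.4543, 0.2664]
ee_rot: [3.141, -0.0, -0.769]
force: [1.0, 0.8, -0.0]
width: 0.0599
gripper_force: 0.0invalid input at $[0]: expected keys dx, dy, dz, twist, grip
invalid input at $[0]: expected keys dx, dy, dz, twist, grip
invalid input at $[0]: expected keys dx, dy, dz, twist, grip
```

View pics/ov1.png

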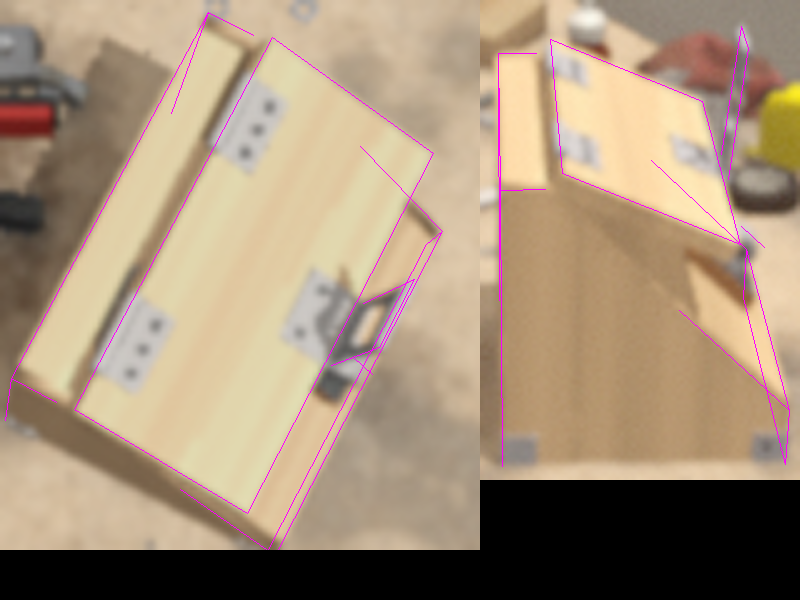

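The overlay agrees with the chest edges to about 1 px in both views, with lid about 0.37 rad and hasp about 1.9 rad. Every row needs all five keys, so I'll resend the rest of the approach.

```bash
for i in 1; do
python3 -m crank '[{"dx":0.0148,"dy":-0.0365,"dz":0,"twist":-5,"grip":-1},{"dx":0.0296,"dy":-0.073,"dz":0,"twist":-10,"grip":-1},{"dx":0.0444,"dy":-0.1095,"dz":0,"twist":-15,"grip":-1},{"dx":0.0592,"dy":-0.146,"dz":0,"twist":-20,"grip":-1},{"dx":0.074,"dy":-0.1825,"dz":0,"twist":-25,"grip":-1}]'
python3 -m crank '[{"dx":0.0148,"dy":-0.0365,"dz":0,"twist":-5,"grip":-1},{"dx":0.0296,"dy":-0.073,"dz":0,"twist":-10,"grip":-1},{"dx":0.0444,"dy":-0.1095,"dz":0,"twist":-15,"grip":-1},{"dx":0.0592,"dy":-0.146,"dz":0,"twist":-20,"grip":-1},{"dx":0.074,"dy":-0.1825,"dz":0,"twist":-25,"grip":-1}]'
python3 -m crank '[{"dx":0.0148,"dy":-0.0365,"dz":0,"twist":-5,"grip":-1},{"dx":0.0296,"dy":-0.073,"dz":0,"twist":-10,"grip":-1},{"dx":0.0444,"dy":-0.1095,"dz":0,"twist":-15,"grip":-1},{"dx":0.0592,"dy":-0.146,"dz":0,"twist":-20,"grip":-1},{"dx":0.074,"dy":-0.1825,"dz":0,"twist":-25,"grip":-1}]'
done
```

```text
t: 0.93
eef_pos: [0.366, 0.2718, 0.2665]
ee_rot: [-3.142, 0.0, -1.205]
force: [1.2, 0.2, 0.2]
width: 0.0265
gripper_force: 0.0
t: 1.35
eef_pos: [0.44, 0.0894, 0.2667]
ee_rot: [-3.141, 0.0, -1.642]
force: [1.1, 2.0, -0.0]
width: 0.0008
gripper_force: 0.0
t: 1.77
eef_pos: [0.5141, -0.0933, 0.2665]
ee_rot: [3.141, 0.0, -2.079]
force: [1.0, 1.9, 0.5]
width: 0.0005
gripper_force: 0.0
```

```bash
python3 -m crank '[{"dx":0,"dy":0,"dz":-0.016,"twist":0.6,"grip":-1},{"dx":0,"dy":0,"dz":-0.032,"twist":0.6,"grip":-1},{"dx":0,"dy":0,"dz":-0.048,"twist":0.6,"grip":-1},{"dx":0,"dy":0,"dz":-0.064,"twist":0.6,"grip":-1},{"dx":0,"dy":0,"dz":-0.08,"twist":0.6,"grip":-1}]'
python3 -m crank '[{"dx":0,"dy":0,"dz":-0.006,"twist":0,"grip":-1},{"dx":0,"dy":0,"dz":-0.012,"twist":0,"grip":-1},{"dx":0,"dy":0,"dz":-0.018,"twist":0,"grip":-1},{"dx":0,"dy":0,"dz":-0.024,"twist":0,"grip":-1},{"dx":0,"dy":0,"dz":-0.03,"twist":0,"grip":-1}]'
python3 -m crank '[{"dx":0,"dy":0,"dz":-0.001,"twist":0,"grip":-1},{"dx":0,"dy":0,"dz":-0.002,"twist":0,"grip":-1},{"dx":0,"dy":0,"dz":-0.003,"twist":0,"grip":-1},{"dx":0,"dy":0,"dz":-0.004,"twist":0,"grip":-1},{"dx":0,"dy":0,"dz":-0.005,"twist":0,"grip":-1}]'
```

```text
t: 2.18
eef_pos: [0.5136, -0.0915, 0.1855]
ee_rot: [3.141, -0.0, -2.064]
force: [0.3, -0.6, 0.6]
width: 0.0004
gripper_force: 0.0
t: 2.6
eef_pos: [0.5154, -0.0912, 0.158]
ee_rot: [-3.139, 0.001, -2.063]
force: [0.3, 0.1, 6.4]
width: 0.0008
gripper_force: 2.5
t: 3.02
eef_pos: [0.5143, -0.0912, 0.152]
ee_rot: [-3.141, 0.0, -2.063]
force: [0.7, -0.1, 5.7]
width: 0.0005
gripper_force: 2.0
```

```bash
python3 -m crank '[{"dx":0,"dy":0,"dz":-0.001,"twist":0,"grip":-1},{"dx":0,"dy":0,"dz":-0.002,"twist":0,"grip":-1},{"dx":0,"dy":0,"dz":-0.003,"twist":0,"grip":-1},{"dx":0,"dy":0,"dz":-0.003,"twist":0,"grip":-1},{"dx":0,"dy":0,"dz":-0.003,"twist":0,"grip":-1}]'
python3 -m crank '[{"dx":0,"dy":0,"dz":-0.0005,"twist":0,"grip":-1},{"dx":0,"dy":0,"dz":-0.001,"twist":0,"grip":-1},{"dx":0,"dy":0,"dz":-0.0015,"twist":0,"grip":-1},{"dx":0,"dy":0,"dz":-0.0015,"twist":0,"grip":-1},{"dx":0,"dy":0,"dz":-0.0015,"twist":0,"grip":-1}]'
```

```text
t: 3.43
eef_pos: [0.514, -0.0915, 0.1491]
ee_rot: [-3.141, -0.0, -2.063]
force: [-1.8, -2.0, 9.5]
width: 0.0002
gripper_force: 4.0
t: 3.85
eef_pos: [0.5142, -0.0917, 0.1485]
ee_rot: [-3.14, -0.0, -2.063]
force: [-4.3, -2.2, 16.0]
width: 0.0007
gripper_force: 6.9
```

The lid is shut: the finger stopped at z = 0.1485 against 0.149 predicted. Next I'll go behind the hasp strap.

```bash
python3 -m crank '[{"dx":0,"dy":0,"dz":0.016,"twist":0,"grip":-1},{"dx":0,"dy":0,"dz":0.031,"twist":0,"grip":-1},{"dx":0.0176,"dy":-0.0096,"dz":0.031,"twist":0,"grip":-1},{"dx":0.0352,"dy":-0.0192,"dz":0.031,"twist":0,"grip":-1},{"dx":0.0527,"dy":-0.0287,"dz":0.031,"twist":0,"grip":-1}]'
python3 -m crank '[{"dx":-0.0066,"dy":-0.0121,"dz":0,"twist":0,"grip":-1},{"dx":-0.0132,"dy":-0.0243,"dz":0,"twist":0,"grip":-1},{"dx":-0.0198,"dy":-0.0365,"dz":0,"twist":0,"grip":-1},{"dx":-0.024,"dy":-0.0442,"dz":-0.006,"twist":0,"grip":-1},{"dx":-0.0282,"dy":-0.0518,"dz":-0.0125,"twist":0,"grip":-1}]'
python3 - <<'E'
from h import *
cv2.imwrite("pics/h1.png",np.hstack([cv2.resize(arm.grab_frame(n)[:,:,::-1][y:y+120,x:x+130],None,fx=3,fy=3) for n,x,y in(("top",320,120),("scene",310,100))]))
E
```

```text
t: 4.27
eef_pos: [0.5667, -0.1198, 0.1777]
ee_rot: [3.141, 0.0, -2.063]
force: [0.5, 0.3, -0.1]
width: 0.0005
gripper_force: 0.0
t: 4.68
eef_pos: [0.5376, -0.1725, 0.1656]
ee_rot: [-3.141, 0.001, -2.064]
force: [0.4, 0.3, 1.0]
width: 0.0007
gripper_force: 0.6
```

View pics/h1.png

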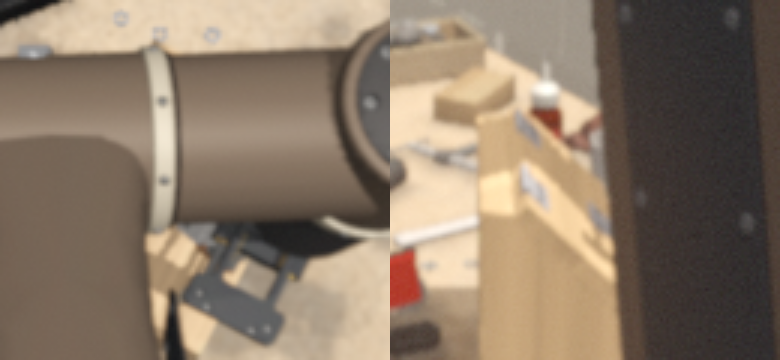

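The arm hides the hasp in both views, but 1 N at the finger shows contact with the strap. I'll follow the arc.

```bash
python3 -m crank '[{"dx":-0.0038,"dy":-0.007,"dz":-0.009,"twist":0,"grip":-1},{"dx":-0.0076,"dy":-0.0141,"dz":-0.0185,"twist":0,"grip":-1},{"dx":-0.0108,"dy":-0.0198,"dz":-0.03,"twist":0,"grip":-1},{"dx":-0.0139,"dy":-0.0255,"dz":-0.0405,"twist":0,"grip":-1},{"dx":-0.015,"dy":-0.0277,"dz":-0.05,"twist":0,"grip":-1}]'
python3 -m crank '[{"dx":0,"dy":0,"dz":-0.008,"twist":0,"grip":-1},{"dx":0,"dy":0,"dz":-0.016,"twist":0,"grip":-1},{"dx":0,"dy":0,"dz":-0.024,"twist":0,"grip":-1},{"dx":0,"dy":0,"dz":-0.032,"twist":0,"grip":-1},{"dx":0,"dy":0,"dz":-0.036,"twist":0,"grip":-1}]'
python3 -m crank '[{"dx":0,"dy":0,"dz":-0.002,"twist":0,"grip":-1},{"dx":0,"dy":0,"dz":-0.004,"twist":0,"grip":-1},{"dx":0,"dy":0,"dz":-0.006,"twist":0,"grip":-1},{"dx":0,"dy":0,"dz":-0.008,"twist":0,"grip":-1},{"dx":0,"dy":0,"dz":-0.01,"twist":0,"grip":-1}]'
```

```text
t: 5.2
eef_pos: [0.5226, -0.2, 0.1141]
ee_rot: [3.141, -0.0, -2.064]
force: [0.6, 0.7, 0.1]
width: 0.0005
gripper_force: 0.5
t: 5.62
eef_pos: [0.5231, -0.1992, 0.0783]
ee_rot: [3.141, -0.0, -2.064]
force: [-1.3, -0.6, 1.2]
width: 0.0003
gripper_force: 0.4
t: 6.03
eef_pos: [0.5237, -0.1994, 0.0697]
ee_rot: [-3.141, 0.0, -2.064]
force: [-1.0, -0.7, 1.6]
width: 0.0002
gripper_force: 0.4
```

```bash
python3 -m crank '[{"dx":0,"dy":0,"dz":-0.001,"twist":0,"grip":-1},{"dx":0,"dy":0,"dz":-0.002,"twist":0,"grip":-1},{"dx":0,"dy":0,"dz":-0.003,"twist":0,"grip":-1},{"dx":0,"dy":0,"dz":-0.004,"twist":0,"grip":-1},{"dx":0,"dy":0,"dz":-0.005,"twist":0,"grip":-1}]'
python3 -m crank '[{"dx":0,"dy":0,"dz":-0.001,"twist":0,"grip":-1},{"dx":0,"dy":0,"dz":-0.002,"twist":0,"grip":-1},{"dx":0,"dy":0,"dz":-0.003,"twist":0,"grip":-1},{"dx":0,"dy":0,"dz":-0.003,"twist":0,"grip":-1},{"dx":0,"dy":0,"dz":-0.003,"twist":0,"grip":-1}]'
```

```text
t: 6.45
eef_pos: [0.5235, -0.1994, 0.0646]
ee_rot: [-3.141, 0.0, -2.064]
force: [-0.7, -0.5, 0.9]
width: 0.0004
gripper_force: 0.4
t: 6.87
eef_pos: [0.5239, -0.1993, 0.063]
ee_rot: [-3.14, 0.0, -2.063]
force: [-3.8, 2.9, 13.9]
width: 0.0005
gripper_force: 6.9
```

The hasp stopped at z = 0.063 under 14 N, which matches flat. I'll lift away and stop part-way to the pin to check the chest and refine the pin.

```bash
python3 -m crank '[{"dx":0,"dy":0,"dz":0.035,"twist":0,"grip":-1},{"dx":0,"dy":0,"dz":0.07,"twist":0,"grip":-1},{"dx":0,"dy":0,"dz":0.105,"twist":0,"grip":-1},{"dx":0,"dy":0,"dz":0.14,"twist":0,"grip":-1},{"dx":0,"dy":0,"dz":0.175,"twist":0,"grip":-1}]'
python3 -m crank '[{"dx":-0.0052,"dy":0.0331,"dz":0,"twist":-2.7,"grip":0.2},{"dx":-0.0104,"dy":0.0662,"dz":0,"twist":-5.4,"grip":0.2},{"dx":-0.0156,"dy":0.0993,"dz":0,"twist":-8,"grip":0.2},{"dx":-0.0208,"dy":0.1324,"dz":0,"twist":-10.7,"grip":0.2},{"dx":-0.026,"dy":0.1655,"dz":0,"twist":-13.4,"grip":0.2}]'
python3 -m crank '[{"dx":-0.0052,"dy":0.0331,"dz":0,"twist":-2.7,"grip":0.2},{"dx":-0.0104,"dy":0.0662,"dz":0,"twist":-5.4,"grip":0.2},{"dx":-0.0156,"dy":0.0993,"dz":0,"twist":-8,"grip":0.2},{"dx":-0.0208,"dy":0.1324,"dz":0,"twist":-10.7,"grip":0.2},{"dx":-0.026,"dy":0.1655,"dz":0,"twist":-13.4,"grip":0.2}]'
python3 - <<'E'
from h import *
T=sum(arm.grab_frame("top")[:,:,::-1].astype(float) for _ in range(4))/4;S=sum(arm.grab_frame("scene")[:,:,::-1].astype(float) for _ in range(4))/4
T=T.astype(np.uint8);S=S.astype(np.uint8);cv2.imwrite("pics/top1.png",T);cv2.imwrite("pics/scene1.png",S)
def c(im,x,y,w,h,k):
    o=cv2.resize(im[y:y+h,x:x+w],None,fx=k,fy=k,interpolation=cv2.INTER_CUBIC)
    for i in range(0,w,5):cv2.putText(o,str(x+i),(i*k,8),0,.3,(0,0,255),1);cv2.line(o,(i*k,8),(i*k,14),(0,0,255))
    for i in range(0,h,5):cv2.putText(o,str(y+i),(0,i*k+3),0,.3,(255,0,0),1)
    return o
o=np.zeros((600,800,3),np.uint8)
o[:300,:400]=c(T,375,180,50,37,8)[:300] if False else cv2.copyMakeBorder(c(T,375,180,50,37,8),0,4,0,0,0)
o[:300,400:]=c(S,370,145,50,37,8).copy() if False else cv2.copyMakeBorder(c(S,370,150,50,37,8),0,4,0,0,0)
o[300:540,:400]=c(T,214,228,40,24,10)
o[300:580,400:]=c(S,214,280,40,28,10)
cv2.imwrite("pics/m2.png",o)
E
```

```text
t: 7.28
eef_pos: [0.523, -0.1993, 0.2382]
ee_rot: [3.141, 0.0, -2.064]
force: [1.8, -0.4, 0.2]
width: 0.0002
gripper_force: 0.0
t: 7.7
eef_pos: [0.4968, -0.0326, 0.2365]
ee_rot: [3.142, 0.0, -2.3]
force: [0.9, 0.2, -0.0]
width: 0.0281
gripper_force: 0.0
t: 8.12
eef_pos: [0.4707, 0.1331, 0.2366]
ee_rot: [3.141, 0.0, -2.534]
force: [0.7, 0.1, -0.4]
width: 0.0518
gripper_force: 0.0
```

View pics/m2.png

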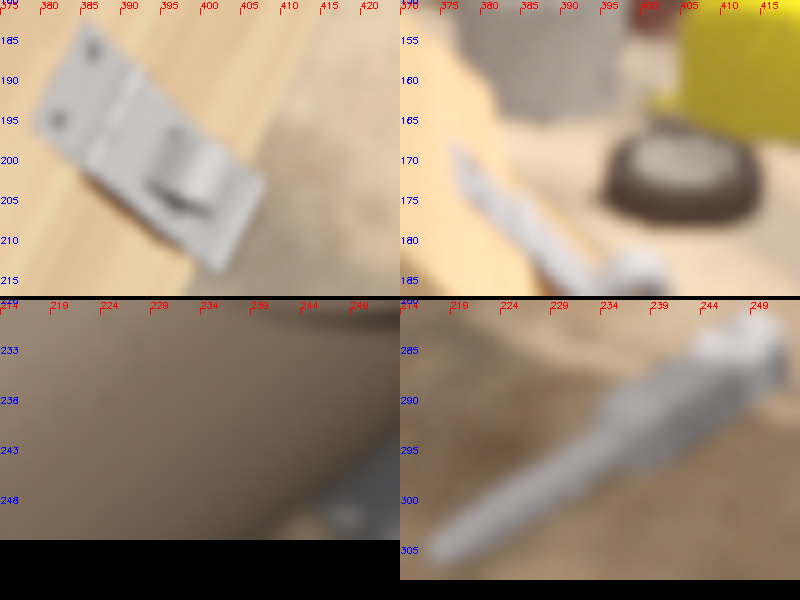

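The hasp lies flat over the staple: strap end corners are at (408.4,202.5) and (402.3,214) in the top view. The pin in the scene view has its nose at (217.5,305), shoulder at about (236,293) and back at about (251,284). Next I'll fit the pin pose and check the chest against the strap corners.

```bash
cat > fit2.py <<'E'
from h import *
p0=np.array([.57619,-.10294,1.07305])
P=[hasppt(.088,.003,s*.019,0,0) for s in(-1,1)]
print("strap end model",proj("top",chest(p0,P)).round(1).tolist(),"obs (408.4,202.5),(402.3,214)")
print("crown model",proj("top",chest(p0,[slope(.055+a,.037,b) for a in(-.011,.011) for b in(-.01,.01)])).round(1).tolist())
print("crown model scene",proj("scene",chest(p0,[slope(.055+a,.037,b) for a in(-.011,.011) for b in(-.01,.01)])).round(1).tolist())
obs=[("top",(244.6,232.5),[.007,-.022,.014]),("top",(246.75,237.25),[-.007,-.022,.014]) ,
("top",(231.5,237.9),[.007,.022,.014]),("top",(234,242.25),[-.007,.022,.014]),("top",(218,245.6),[0,.07,.007]),
("scene",(234.5,289.5),[.007,.022,.014]),("scene",(248.5,281),[.007,-.022,.014]),("scene",(238,297),[-.007,.022,0]),("scene",(253,287.5),[-.007,-.022,0]),("scene",(217.5,305),[0,.07,.007])]
obs[0],obs[1]=("top",(244.6,232.5),[.007,-.022,.014]),("top",(246.75,237.25),[-.007,-.022,.014])
f=lambda p:np.concatenate([proj(n,chest(p,g))[0]-px for n,px,g in obs])
r=least_squares(f,[.446,.297,.379],loss="soft_l1")
print("pin",r.x,np.degrees(r.x[2]),np.round(f(r.x).reshape(-1,2),1).tolist())
E
python3 fit2.py
```

```text
strap end model [[407.8, 202.4], [402.0, 213.8]] obs (408.4,202.5),(402.3,214)
crown model [[405.7, 201.3], [402.5, 207.5], [401.8, 197.9], [398.6, 204.2]]
crown model scene [[405.1, 184.6], [406.1, 188.1], [399.5, 179.4], [400.5, 182.8]]
pin [0.44464423 0.29641907 0.36638978] 20.992587906389748 [[0.2, -0.2], [-0.4, -0.6], [-0.3, -0.4], [-1.3, -0.4], [-0.2, -0.1], [-0.9, 0.4], [0.8, -0.8], [0.4, 0.8], [1.1, 0.3], [0.4, 0.3]]
```

```bash
python3 -m crank '[{"dx":-0.0052,"dy":0.0327,"dz":-0.02,"twist":-2.8,"grip":0.36},{"dx":-0.0104,"dy":0.0653,"dz":-0.04,"twist":-5.6,"grip":0.36},{"dx":-0.0157,"dy":0.098,"dz":-0.06,"twist":-8.4,"grip":0.36},{"dx":-0.0209,"dy":0.1306,"dz":-0.08,"twist":-11.2,"grip":0.36},{"dx":-0.0261,"dy":0.1633,"dz":-0.1,"twist":-13.8,"grip":0.36}]' 30
python3 -m crank '[{"dx":0,"dy":0,"dz":-0.03,"twist":0,"grip":0.36},{"dx":0,"dy":0,"dz":-0.06,"twist":0,"grip":0.36},{"dx":0,"dy":0,"dz":-0.09,"twist":0,"grip":0.36},{"dx":0,"dy":0,"dz":-0.1065,"twist":0,"grip":0.36},{"dx":0,"dy":0,"dz":-0.1065,"twist":0,"grip":0.36}]'
python3 - <<'E'
from h import *
S=sum(arm.grab_frame("scene")[:,:,::-1].astype(float) for _ in range(4))/4;T=arm.grab_frame("top")[:,:,::-1]
S=S.astype(np.uint8)
print(arm.get_state()["eef_pos"],arm.get_state()["ee_rot"])
cv2.imwrite("pics/p1.png",cv2.resize(S[250:325,190:290],None,fx=8,fy=8,interpolation=cv2.INTER_CUBIC))
E
```

```text
t: 8.93
eef_pos: [0.4456, 0.2953, 0.1359]
ee_rot: [3.141, 0.001, -2.777]
force: [1.3, 0.1, 0.6]
width: 0.0593
gripper_force: 0.0
t: 9.35
eef_pos: [0.4441, 0.292, 0.0264]
ee_rot: [-3.138, -0.006, -2.774]
force: [0.1, -1.1, 0.3]
width: 0.0597
gripper_force: 0.0
[0.44642347 0.29551224 0.03169782] [ 3.14025210e+00  2.48844501e-03 -2.77266470e+00]
```

View pics/p1.png

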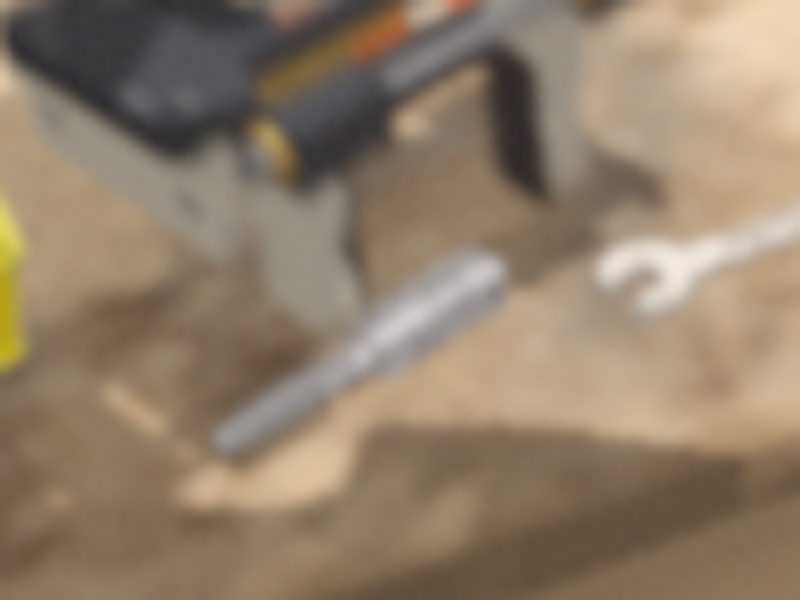

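The fingers straddle the pin about its bar, and the spanner head at (640,270) is clear of them. I'll descend slowly.

```bash
python3 -m crank '[{"dx":-0.0005,"dy":0.0005,"dz":-0.003,"twist":0,"grip":0.36},{"dx":-0.001,"dy":0.001,"dz":-0.006,"twist":0,"grip":0.36},{"dx":-0.001,"dy":0.001,"dz":-0.009,"twist":0,"grip":0.36},{"dx":-0.001,"dy":0.001,"dz":-0.012,"twist":0,"grip":0.36},{"dx":-0.001,"dy":0.001,"dz":-0.012,"twist":0,"grip":0.36}]'
python3 -m crank '[{"dx":0,"dy":0,"dz":0,"twist":0,"grip":0.36},{"dx":0,"dy":0,"dz":0,"twist":0,"grip":0.36},{"dx":0,"dy":0,"dz":0,"twist":0,"grip":0.36},{"dx":0,"dy":0,"dz":0,"twist":0,"grip":0.36},{"dx":0,"dy":0,"dz":0,"twist":0,"grip":0.36}]'
```

```text
t: 10.02
eef_pos: [0.4441, 0.2957, 0.0175]
ee_rot: [-3.141, -0.001, -2.772]
force: [-1.1, -0.6, -0.0]
width: 0.0598
gripper_force: 0.0
t: 10.43
eef_pos: [0.4444, 0.296, 0.0181]
ee_rot: [3.142, 0.0, -2.772]
force: [0.3, 0.1, 1.1]
width: 0.0595
gripper_force: 0.0
```

```bash
python3 -m crank '[{"dx":0,"dy":0,"dz":-0.002,"twist":0,"grip":0.36},{"dx":0,"dy":0,"dz":-0.004,"twist":0,"grip":0.36},{"dx":0,"dy":0,"dz":-0.006,"twist":0,"grip":0.36},{"dx":0,"dy":0,"dz":-0.006,"twist":0,"grip":0.36},{"dx":0,"dy":0,"dz":-0.006,"twist":0,"grip":0.36}]'
python3 -m crank '[{"dx":0,"dy":0,"dz":0,"twist":0,"grip":0.2},{"dx":0,"dy":0,"dz":0,"twist":0,"grip":0.1},{"dx":0,"dy":0,"dz":0,"twist":0,"grip":0},{"dx":0,"dy":0,"dz":0,"twist":0,"grip":-0.1},{"dx":0,"dy":0,"dz":0,"twist":0,"grip":-0.1}]' 20
python3 -m crank '[{"dx":0,"dy":0,"dz":0,"twist":0,"grip":-0.2},{"dx":0,"dy":0,"dz":0,"twist":0,"grip":-0.2},{"dx":0,"dy":0,"dz":0,"twist":0,"grip":-0.2},{"dx":0,"dy":0,"dz":0,"twist":0,"grip":-0.2},{"dx":0,"dy":0,"dz":0,"twist":0,"grip":-0.2}]' 30
```

```text
t: 10.85
eef_pos: [0.4443, 0.2959, 0.0119]
ee_rot: [-3.141, -0.0, -2.772]
force: [-0.9, 0.9, 0.1]
width: 0.0599
gripper_force: 0.0
t: 11.27
eef_pos: [0.4444, 0.296, 0.0121]
ee_rot: [3.142, 0.0, -2.772]
force: [-0.6, 0.2, -0.6]
width: 0.043
gripper_force: 20.0
t: 11.68
eef_pos: [0.4444, 0.2959, 0.0121]
ee_rot: [3.142, 0.0, -2.772]
force: [0.1, -0.1, 1.1]
width: 0.0424
gripper_force: 30.0
```

The fingers closed on about 43 mm, so they hold the bar by back face and shoulder. I'll lift and check in numbers that the pin left the bench.

```bash
python3 -m crank '[{"dx":0,"dy":0,"dz":0.002,"twist":0,"grip":-0.2},{"dx":0,"dy":0,"dz":0.006,"twist":0,"grip":-0.2},{"dx":0,"dy":0,"dz":0.014,"twist":0,"grip":-0.2},{"dx":0,"dy":0,"dz":0.024,"twist":0,"grip":-0.2},{"dx":0,"dy":0,"dz":0.036,"twist":0,"grip":-0.2}]' 40
python3 -m crank '[{"dx":0,"dy":0,"dz":0.012,"twist":0,"grip":-0.2},{"dx":0,"dy":0,"dz":0.024,"twist":0,"grip":-0.2},{"dx":0,"dy":0,"dz":0.034,"twist":0,"grip":-0.2},{"dx":0,"dy":0,"dz":0.04,"twist":0,"grip":-0.2},{"dx":0,"dy":0,"dz":0.04,"twist":0,"grip":-0.2}]'
python3 - <<'E'
from h import *
S=sum(arm.grab_frame("scene")[:,:,::-1].astype(float) for _ in range(4))/4;S=S.astype(np.uint8)
cv2.imwrite("pics/p2.png",cv2.resize(S[210:330,180:300],None,fx=5,fy=5,interpolation=cv2.INTER_CUBIC))
E
```

```text
t: 12.1
eef_pos: [0.4443, 0.2957, 0.0489]
ee_rot: [-3.141, -0.0, -2.772]
force: [0.8, 0.5, 0.8]
width: 0.0414
gripper_force: 40.0
t: 12.52
eef_pos: [0.445, 0.2967, 0.09]
ee_rot: [3.14, 0.003, -2.772]
force: [0.5, 0.6, -0.9]
width: 0.0411
gripper_force: 40.0
```

View pics/p2.png

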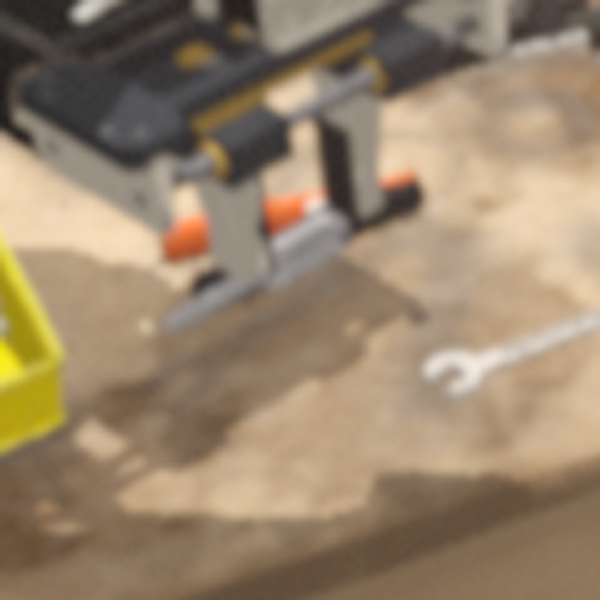

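The pin hangs level between the fingers, nose at about (170,328) in the crop. I'll carry it high over the chest to its far (-y) side.

```bash
python3 -m crank '[{"dx":0,"dy":0,"dz":0.02,"twist":0,"grip":-0.2},{"dx":0,"dy":0,"dz":0.055,"twist":0,"grip":-0.2},{"dx":0,"dy":0,"dz":0.09,"twist":0,"grip":-0.2},{"dx":0,"dy":0,"dz":0.125,"twist":0,"grip":-0.2},{"dx":0,"dy":0,"dz":0.16,"twist":0,"grip":-0.2}]'
python3 -m crank '[{"dx":0.0017,"dy":-0.0051,"dz":0.01,"twist":0.4,"grip":-0.2},{"dx":0.007,"dy":-0.0205,"dz":0.015,"twist":1.6,"grip":-0.2},{"dx":0.0157,"dy":-0.0461,"dz":0.015,"twist":3.6,"grip":-0.2},{"dx":0.0261,"dy":-0.0769,"dz":0.015,"twist":6.0,"grip":-0.2},{"dx":0.0365,"dy":-0.1077,"dz":0.015,"twist":8.5,"grip":-0.2}]'
python3 -m crank '[{"dx":0.0104,"dy":-0.0308,"dz":0,"twist":2.4,"grip":-0.2},{"dx":0.0209,"dy":-0.0615,"dz":0,"twist":4.8,"grip":-0.2},{"dx":0.0313,"dy":-0.0923,"dz":0,"twist":7.3,"grip":-0.2},{"dx":0.0418,"dy":-0.123,"dz":0,"twist":9.7,"grip":-0.2},{"dx":0.0522,"dy":-0.1538,"dz":0,"twist":12.1,"grip":-0.2}]'
python3 -m crank '[{"dx":0.0104,"dy":-0.0308,"dz":0,"twist":2.4,"grip":-0.2},{"dx":0.0209,"dy":-0.0615,"dz":0,"twist":4.8,"grip":-0.2},{"dx":0.0313,"dy":-0.0923,"dz":0,"twist":7.3,"grip":-0.2},{"dx":0.0418,"dy":-0.123,"dz":0,"twist":9.7,"grip":-0.2},{"dx":0.0522,"dy":-0.1538,"dz":0,"twist":12.1,"grip":-0.2}]'
python3 -m crank '[{"dx":0.0104,"dy":-0.0308,"dz":0,"twist":2.4,"grip":-0.2},{"dx":0.0191,"dy":-0.0564,"dz":0,"twist":4.4,"grip":-0.2},{"dx":0.0261,"dy":-0.0769,"dz":0,"twist":6,"grip":-0.2},{"dx":0.0313,"dy":-0.0923,"dz":0,"twist":7.3,"grip":-0.2},{"dx":0.0331,"dy":-0.0974,"dz":0,"twist":7.6,"grip":-0.2}]'
python3 -m crank '[{"dx":0,"dy":0,"dz":-0.01,"twist":0,"grip":-0.2},{"dx":0,"dy":0,"dz":-0.03,"twist":0,"grip":-0.2},{"dx":0,"dy":0,"dz":-0.055,"twist":0,"grip":-0.2},{"dx":0,"dy":0,"dz":-0.075,"twist":0,"grip":-0.2},{"dx":0,"dy":0,"dz":-0.08,"twist":0,"grip":-0.2}]'
```

```text
t: 13.13
eef_pos: [0.444, 0.2954, 0.2489]
ee_rot: [-3.141, -0.002, -2.772]
force: [1.1, 0.3, -1.0]
width: 0.0415
gripper_force: 40.0
t: 13.55
eef_pos: [0.4807, 0.1873, 0.2623]
ee_rot: [-3.142, -0.001, -2.62]
force: [1.1, 0.1, -1.2]
width: 0.0416
gripper_force: 40.0
t: 13.97
eef_pos: [0.5331, 0.0328, 0.2622]
ee_rot: [3.141, -0.001, -2.41]
force: [-0.3, 0.3, -1.3]
width: 0.0413
gripper_force: 40.0
t: 14.38
eef_pos: [0.5853, -0.1211, 0.2619]
ee_rot: [3.14, -0.001, -2.199]
force: [0.8, 0.7, -0.7]
width: 0.0413
gripper_force: 40.0
t: 14.8
eef_pos: [0.6184, -0.2191, 0.261]
ee_rot: [3.139, -0.001, -2.07]
force: [-0.1, 0.5, -0.5]
width: 0.0416
gripper_force: 40.0
t: 15.22
eef_pos: [0.6157, -0.2151, 0.1781]
ee_rot: [3.135, -0.001, -2.069]
force: [-1.4, -0.2, -2.4]
width: 0.0416
gripper_force: 40.0
```

```bash
python3 -m crank '[{"dx":0,"dy":0,"dz":-0.015,"twist":0,"grip":-0.2},{"dx":0,"dy":0,"dz":-0.04,"twist":0,"grip":-0.2},{"dx":0,"dy":0,"dz":-0.06,"twist":0,"grip":-0.2},{"dx":0,"dy":0,"dz":-0.072,"twist":0,"grip":-0.2},{"dx":0,"dy":0,"dz":-0.077,"twist":0,"grip":-0.2}]'
python3 -m crank '[{"dx":0,"dy":0,"dz":0,"twist":0,"grip":-0.2},{"dx":0,"dy":0,"dz":0,"twist":0,"grip":-0.2},{"dx":0,"dy":0,"dz":0,"twist":0,"grip":-0.2},{"dx":0,"dy":0,"dz":0,"twist":0,"grip":-0.2},{"dx":0,"dy":0,"dz":0,"twist":0,"grip":-0.2}]'
python3 - <<'E'
from h import *
s=arm.get_state();p0=[.57619,-.10294,1.07305]
e=chest(p0,slope(.055,.026,0))[0];R=np.array([[.4776,.8786],[-.8786,.4776]])
d=s["eef_pos"]-e;print("tool in eye frame (chest axes)",R@d[:2],d[2],"yaw",s["ee_rot"])
for n in("top","scene"):
    cv2.imwrite(f"pics/i_{n}.png",arm.grab_frame(n)[:,:,::-1])
u=s["eef_pos"]-[0,0,.0051];ax=np.array([-.8786,.4776,0])
print({n:proj(n,[u+.07*ax,u+.022*ax,u-.022*ax,e]).round(1).tolist() for n in("top","scene")})
E
```

```text
t: 15.63
eef_pos: [0.6173, -0.216, 0.1042]
ee_rot: [3.139, -0.001, -2.069]
force: [0.2, -1.0, -1.3]
width: 0.0414
gripper_force: 40.0
t: 16.05
eef_pos: [0.6189, -0.2169, 0.1072]
ee_rot: [-3.14, 0.001, -2.069]
force: [0.3, 0.2, -1.2]
width: 0.0417
gripper_force: 40.0
tool in eye frame (chest axes) [-0.00019483 -0.09194364] 0.0099071976137904 yaw [-3.13997644e+00  6.57091451e-04 -2.06882064e+00]
{'top': [[403.0, 194.8], [410.7, 180.0], [417.6, 166.5], [399.1, 201.8]], 'scene': [[398.9, 181.0], [396.8, 173.3], [395.0, 166.7], [399.7, 186.4]]}
```

```bash
python3 -m crank '[{"dx":0,"dy":0,"dz":-0.002,"twist":0,"grip":-0.2},{"dx":0,"dy":0,"dz":-0.0045,"twist":0,"grip":-0.2},{"dx":-0.0026,"dy":0.0014,"dz":-0.0045,"twist":0,"grip":-0.2},{"dx":-0.0053,"dy":0.0029,"dz":-0.0045,"twist":0,"grip":-0.2},{"dx":-0.0079,"dy":0.0043,"dz":-0.0045,"twist":0,"grip":-0.2}]'
python3 -m crank '[{"dx":-0.0013,"dy":0.0007,"dz":0,"twist":0,"grip":-0.2},{"dx":-0.0026,"dy":0.0014,"dz":0,"twist":0,"grip":-0.2},{"dx":-0.004,"dy":0.0021,"dz":0,"twist":0,"grip":-0.2},{"dx":-0.0053,"dy":0.0029,"dz":0,"twist":0,"grip":-0.2},{"dx":-0.0053,"dy":0.0029,"dz":0,"twist":0,"grip":-0.2}]'
cat > st.py <<'E'
from h import *
s=arm.get_state();e=chest([.57619,-.10294,1.07305],slope(.055,.026,0))[0];R=np.array([[.4776,.8786,0],[-.8786,.4776,0],[0,0,1]])
print("pin-axis pt in eye frame mm",(R@(s["eef_pos"]-[0,0,.0051]-e)*1e3).round(1),"nose y",(R@(s["eef_pos"]-e))[1]*1e3+70,"F",(R@s["force"]).round(1),"M",(R@s["moment"]).round(2))
E
python3 st.py
```

```text
t: 16.57
eef_pos: [0.61, -0.2123, 0.1013]
ee_rot: [3.141, -0.0, -2.069]
force: [0.5, 0.4, -1.2]
width: 0.0416
gripper_force: 40.0
t: 16.98
eef_pos: [0.605, -0.2094, 0.1016]
ee_rot: [-3.142, 0.0, -2.069]
force: [0.0, 0.3, -0.9]
width: 0.0412
gripper_force: 40.0
pin-axis pt in eye frame mm [ -0.3 -76.1  -0.7] nose y -6.134028882273668 F [ 0.3  0.1 -0.9] M [ 0.01 -0.21  0.01]
```

```bash
python3 -m crank '[{"dx":-0.0013,"dy":0.0007,"dz":0.0008,"twist":0,"grip":-0.2},{"dx":-0.0026,"dy":0.0014,"dz":0.0008,"twist":0,"grip":-0.2},{"dx":-0.004,"dy":0.0021,"dz":0.0008,"twist":0,"grip":-0.2},{"dx":-0.0053,"dy":0.0029,"dz":0.0008,"twist":0,"grip":-0.2},{"dx":-0.0053,"dy":0.0029,"dz":0.0008,"twist":0,"grip":-0.2}]'
python3 st.py
```

```text
t: 17.4
eef_pos: [0.5996, -0.2065, 0.1024]
ee_rot: [3.141, -0.0, -2.069]
force: [-0.3, 0.3, -1.1]
width: 0.0412
gripper_force: 40.0
pin-axis pt in eye frame mm [ -0.4 -70.   -0. ] nose y -0.002575077135816173 F [ 0.1  0.4 -1.1] M [ 0.02 -0.13  0.04]
```

```bash
python3 -m crank '[{"dx":-0.0013,"dy":0.0007,"dz":0,"twist":0,"grip":-0.2},{"dx":-0.0026,"dy":0.0014,"dz":0,"twist":0,"grip":-0.2},{"dx":-0.004,"dy":0.0021,"dz":0,"twist":0,"grip":-0.2},{"dx":-0.0053,"dy":0.0029,"dz":0,"twist":0,"grip":-0.2},{"dx":-0.0053,"dy":0.0029,"dz":0,"twist":0,"grip":-0.2}]'
python3 st.py
python3 -m crank '[{"dx":-0.0011,"dy":0.0006,"dz":0,"twist":0,"grip":-0.2},{"dx":-0.0022,"dy":0.0012,"dz":0,"twist":0,"grip":-0.2},{"dx":-0.0035,"dy":0.0019,"dz":0,"twist":0,"grip":-0.2},{"dx":-0.0044,"dy":0.0024,"dz":0,"twist":0,"grip":-0.2},{"dx":-0.0044,"dy":0.0024,"dz":0,"twist":0,"grip":-0.2}]'
python3 st.py
```

```text
t: 17.82
eef_pos: [0.5943, -0.2037, 0.1025]
ee_rot: [3.141, -0.0, -2.069]
force: [-1.1, -1.1, -0.7]
width: 0.0412
gripper_force: 40.0
pin-axis pt in eye frame mm [ -0.4 -64.    0.1] nose y 5.996330278443452 F [-1.5  0.4 -0.7] M [ 0.11  0.12 -0.01]
t: 18.23
eef_pos: [0.59, -0.2016, 0.1027]
ee_rot: [-3.141, -0.0, -2.069]
force: [-0.6, -2.0, 0.4]
width: 0.0417
gripper_force: 40.0
pin-axis pt in eye frame mm [ -0.6 -59.3   0.3] nose y 10.708707182052748 F [-2.1 -0.4  0.4] M [-0.18  0.78  0.09]
```

```bash
python3 -m crank '[{"dx":-0.0009,"dy":0.0005,"dz":0,"twist":0,"grip":-0.2},{"dx":-0.0018,"dy":0.001,"dz":0,"twist":0,"grip":-0.2},{"dx":-0.0026,"dy":0.0014,"dz":0,"twist":0,"grip":-0.2},{"dx":-0.0026,"dy":0.0014,"dz":0,"twist":0,"grip":-0.2},{"dx":-0.0026,"dy":0.0014,"dz":0,"twist":0,"grip":-0.2}]'
python3 st.py
```

```text
t: 18.65
eef_pos: [0.5874, -0.2, 0.1024]
ee_rot: [3.141, -0.0, -2.069]
force: [0.7, -2.4, 1.9]
width: 0.0415
gripper_force: 40.0
pin-axis pt in eye frame mm [ -0.4 -56.2   0.1] nose y 13.814824823857386 F [-1.8 -1.8  1.9] M [-0.12  0.9   0.15]
```

The nose is through the eye past the plunger, with about 2.6 N along the slope normal and 1.8 N axial. I'll release slightly, lift, back off, close and come down behind the pin.

```bash
python3 -m crank '[{"dx":0,"dy":0,"dz":0,"twist":0,"grip":0.06},{"dx":0,"dy":0,"dz":0,"twist":0,"grip":0.09},{"dx":0,"dy":0,"dz":0,"twist":0,"grip":0.09},{"dx":0,"dy":0,"dz":0,"twist":0,"grip":0.09},{"dx":0,"dy":0,"dz":0,"twist":0,"grip":0.09}]'
python3 st.py
python3 -m crank '[{"dx":0,"dy":0,"dz":0.005,"twist":0,"grip":0.09},{"dx":0,"dy":0,"dz":0.015,"twist":0,"grip":0.09},{"dx":0,"dy":0,"dz":0.03,"twist":0,"grip":0.09},{"dx":0,"dy":0,"dz":0.045,"twist":0,"grip":0.09},{"dx":0,"dy":0,"dz":0.06,"twist":0,"grip":0.09}]'
python3 st.py
```

```text
t: 19.07
eef_pos: [0.5876, -0.1997, 0.1022]
ee_rot: [3.141, 0.0, -2.069]
force: [-0.1, 0.3, -0.3]
width: 0.0475
gripper_force: 0.0
pin-axis pt in eye frame mm [ -0.1 -56.2  -0.2] nose y 13.799169623512078 F [ 0.2  0.2 -0.3] M [ 0.07 -0.17 -0.05]
t: 19.48
eef_pos: [0.5878, -0.2, 0.1641]
ee_rot: [-3.141, 0.0, -2.069]
force: [-0.2, -0.4, -0.7]
width: 0.048
gripper_force: 0.0
pin-axis pt in eye frame mm [ -0.3 -56.5  61.7] nose y 13.475717942157104 F [-0.5 -0.  -0.7] M [-0.11 -0.15 -0.03]
```

```bash
python3 -m crank '[{"dx":0.0095,"dy":-0.0052,"dz":0,"twist":0,"grip":-1},{"dx":0.019,"dy":-0.0103,"dz":0,"twist":0,"grip":-1},{"dx":0.0285,"dy":-0.0155,"dz":0,"twist":0,"grip":-1},{"dx":0.038,"dy":-0.0206,"dz":0,"twist":0,"grip":-1},{"dx":0.0474,"dy":-0.0258,"dz":0,"twist":0,"grip":-1}]'
python3 -m crank '[{"dx":0,"dy":0,"dz":-0.015,"twist":0,"grip":-1},{"dx":0,"dy":0,"dz":-0.035,"twist":0,"grip":-1},{"dx":0,"dy":0,"dz":-0.055,"twist":0,"grip":-1},{"dx":0,"dy":0,"dz":-0.07,"twist":0,"grip":-1},{"dx":0,"dy":0,"dz":-0.076,"twist":0,"grip":-1}]'
python3 -m crank '[{"dx":-0.0018,"dy":0.001,"dz":0,"twist":0,"grip":-1},{"dx":-0.0035,"dy":0.0019,"dz":0,"twist":0,"grip":-1},{"dx":-0.0053,"dy":0.0029,"dz":0,"twist":0,"grip":-1},{"dx":-0.007,"dy":0.0038,"dz":0,"twist":0,"grip":-1},{"dx":-0.007,"dy":0.0038,"dz":0,"twist":0,"grip":-1}]'
python3 st.py
```

```text
t: 19.9
eef_pos: [0.6357, -0.2263, 0.1617]
ee_rot: [3.141, -0.0, -2.069]
force: [-0.7, 0.2, 0.1]
width: 0.02
gripper_force: 0.0
t: 20.32
eef_pos: [0.6336, -0.2258, 0.0828]
ee_rot: [3.137, -0.001, -2.07]
force: [-1.1, -0.3, -0.7]
width: 0.0005
gripper_force: 0.0
t: 20.73
eef_pos: [0.6282, -0.2219, 0.0876]
ee_rot: [-3.14, 0.001, -2.069]
force: [-0.1, 0.1, -0.9]
width: 0.0003
gripper_force: 0.0
pin-axis pt in eye frame mm [  -0.2 -102.5  -14.8] nose y -32.47770443747554 F [ 0.1  0.1 -0.9] M [-0.06 -0.11 -0.02]
```

```bash
python3 -m crank '[{"dx":-0.0013,"dy":0.0007,"dz":0,"twist":0,"grip":-1},{"dx":-0.0026,"dy":0.0014,"dz":0,"twist":0,"grip":-1},{"dx":-0.004,"dy":0.0021,"dz":0,"twist":0,"grip":-1},{"dx":-0.0053,"dy":0.0029,"dz":0,"twist":0,"grip":-1},{"dx":-0.0053,"dy":0.0029,"dz":0,"twist":0,"grip":-1}]'
python3 st.py
python3 -m crank '[{"dx":-0.0013,"dy":0.0007,"dz":0,"twist":0,"grip":-1},{"dx":-0.0026,"dy":0.0014,"dz":0,"twist":0,"grip":-1},{"dx":-0.004,"dy":0.0021,"dz":0,"twist":0,"grip":-1},{"dx":-0.0053,"dy":0.0029,"dz":0,"twist":0,"grip":-1},{"dx":-0.0053,"dy":0.0029,"dz":0,"twist":0,"grip":-1}]'
python3 st.py
```

```text
t: 21.15
eef_pos: [0.6224, -0.219, 0.0864]
ee_rot: [3.141, 0.0, -2.069]
force: [-0.1, 0.2, 0.2]
width: 0.0005
gripper_force: 0.0
pin-axis pt in eye frame mm [ -0.4 -96.  -16. ] nose y -25.980306797707556 F [0.2 0.2 0.2] M [-0.06 -0.15 -0.  ]
t: 21.57
eef_pos: [0.6176, -0.2162, 0.0867]
ee_rot: [-3.141, 0.0, -2.069]
force: [1.0, -0.1, 0.8]
width: 0.0007
gripper_force: 0.5
pin-axis pt in eye frame mm [ -0.2 -90.4 -15.7] nose y -20.43710871912181 F [ 0.4 -0.9  0.8] M [-0.38 -0.14 -0.02]
```

```bash
python3 -m crank '[{"dx":-0.0013,"dy":0.0007,"dz":0,"twist":0,"grip":-1},{"dx":-0.0026,"dy":0.0014,"dz":0,"twist":0,"grip":-1},{"dx":-0.004,"dy":0.0021,"dz":0,"twist":0,"grip":-1},{"dx":-0.0053,"dy":0.0029,"dz":0,"twist":0,"grip":-1},{"dx":-0.0053,"dy":0.0029,"dz":0,"twist":0,"grip":-1}]'
python3 st.py
python3 -m crank '[{"dx":-0.0013,"dy":0.0007,"dz":0,"twist":0,"grip":-1},{"dx":-0.0026,"dy":0.0014,"dz":0,"twist":0,"grip":-1},{"dx":-0.004,"dy":0.0021,"dz":0,"twist":0,"grip":-1},{"dx":-0.0053,"dy":0.0029,"dz":0,"twist":0,"grip":-1},{"dx":-0.0053,"dy":0.0029,"dz":0,"twist":0,"grip":-1}]'
python3 st.py
```

```text
t: 21.98
eef_pos: [0.6121, -0.2132, 0.0867]
ee_rot: [-3.141, 0.0, -2.069]
force: [1.1, -1.0, 1.4]
width: 0.0003
gripper_force: 1.0
pin-axis pt in eye frame mm [ -0.2 -84.2 -15.7] nose y -14.218656566449368 F [-0.3 -1.5  1.4] M [-0.52 -0.17 -0.02]
t: 22.4
eef_pos: [0.607, -0.2104, 0.0867]
ee_rot: [-3.141, 0.0, -2.069]
force: [2.2, -1.0, 2.9]
width: 0.0
gripper_force: 1.8
pin-axis pt in eye frame mm [ -0.2 -78.4 -15.6] nose y -8.36055504635786 F [ 0.2 -2.4  2.9] M [-1.1  -0.14  0.04]
```

```bash
python3 -m crank '[{"dx":-0.0011,"dy":0.0006,"dz":0,"twist":0,"grip":-1},{"dx":-0.0022,"dy":0.0012,"dz":0,"twist":0,"grip":-1},{"dx":-0.0033,"dy":0.0018,"dz":0,"twist":0,"grip":-1},{"dx":-0.0044,"dy":0.0024,"dz":0,"twist":0,"grip":-1},{"dx":-0.0044,"dy":0.0024,"dz":0,"twist":0,"grip":-1}]'
python3 st.py
python3 - <<'E'
from h import *
for n,x,y in(("top",370,170),("scene",370,150)):
    cv2.imwrite(f"pics/j_{n}.png",cv2.resize(arm.grab_frame(n)[:,:,::-1][y:y+60,x:x+60],None,fx=6,fy=6,interpolation=cv2.INTER_CUBIC))
# how grey (metal/wood) is around expected nose in scene view?
e=chest([.57619,-.10294,1.07305],slope(.055,.026,0))[0];ax=np.array([-.8786,.4776,0])
S=arm.grab_frame("scene");T=arm.grab_frame("top");S0=cv2.imread("pics/scene1.png")[:,:,::-1];T0=cv2.imread("pics/top1.png")[:,:,::-1]
for y in(.012,.016,.02,.025,.03):
    q=proj("scene",e+ax*y)[0];u=proj("top",e+ax*y)[0]
    g=lambda I,q:I[int(round(q[1])),int(round(q[0]))].tolist()
    print(y,q.round(),g(S0,q),g(S,q),u.round(),g(T0,u),g(T,u))
E
```

```text
t: 22.82
eef_pos: [0.6032, -0.2081, 0.087]
ee_rot: [-3.14, 0.0, -2.069]
force: [4.7, -2.4, 4.8]
width: 0.0008
gripper_force: 2.9
pin-axis pt in eye frame mm [ -0.1 -73.9 -15.3] nose y -3.9335210651666728 F [ 0.1 -5.2  4.8] M [-1.89 -0.09 -0.01]
0.012 [400. 188.] [117, 103, 96] [58, 51, 47] [397. 206.] [142, 140, 136] [140, 138, 135]
0.016 [400. 189.] [127, 116, 111] [59, 52, 49] [397. 207.] [185, 182, 178] [160, 157, 153]
0.02 [401. 190.] [160, 148, 143] [55, 50, 45] [396. 208.] [189, 186, 181] [102, 99, 98]
0.025 [401. 191.] [177, 168, 163] [59, 51, 46] [395. 210.] [175, 147, 113] [31, 31, 32]
0.03 [401. 192.] [187, 180, 175] [55, 50, 47] [394. 211.] [228, 203, 162] [29, 28, 30]
```

Rising upward force suggests the slanted finger tip is riding on the bar. I'll back off, go 10 mm lower and push with the straight part of the finger.

```bash
python3 -m crank '[{"dx":0.0053,"dy":-0.0029,"dz":0,"twist":0,"grip":-1},{"dx":0.0123,"dy":-0.0067,"dz":0,"twist":0,"grip":-1},{"dx":0.0123,"dy":-0.0067,"dz":-0.004,"twist":0,"grip":-1},{"dx":0.0123,"dy":-0.0067,"dz":-0.01,"twist":0,"grip":-1},{"dx":0.0123,"dy":-0.0067,"dz":-0.01,"twist":0,"grip":-1}]'
python3 st.py
python3 -m crank '[{"dx":-0.0018,"dy":0.001,"dz":0,"twist":0,"grip":-1},{"dx":-0.0035,"dy":0.0019,"dz":0,"twist":0,"grip":-1},{"dx":-0.0053,"dy":0.0029,"dz":0,"twist":0,"grip":-1},{"dx":-0.007,"dy":0.0038,"dz":0,"twist":0,"grip":-1},{"dx":-0.007,"dy":0.0038,"dz":0,"twist":0,"grip":-1}]'
python3 st.py
python3 -m crank '[{"dx":-0.0011,"dy":0.0006,"dz":0,"twist":0,"grip":-1},{"dx":-0.0022,"dy":0.0012,"dz":0,"twist":0,"grip":-1},{"dx":-0.0033,"dy":0.0018,"dz":0,"twist":0,"grip":-1},{"dx":-0.0044,"dy":0.0024,"dz":0,"twist":0,"grip":-1},{"dx":-0.0044,"dy":0.0024,"dz":0,"twist":0,"grip":-1}]'
python3 st.py
```

```text
t: 23.43
eef_pos: [0.614, -0.2159, 0.0774]
ee_rot: [3.141, -0.002, -2.068]
force: [-5.0, -4.2, 15.8]
width: 0.0002
gripper_force: 7.0
pin-axis pt in eye frame mm [ -1.7 -87.2 -24.9] nose y -17.207391528133314 F [-6.1  2.4 15.8] M [1.14 1.86 0.08]
t: 23.85
eef_pos: [0.6126, -0.2131, 0.0793]
ee_rot: [-3.131, 0.001, -2.067]
force: [8.0, -9.0, 10.2]
width: 0.0007
gripper_force: 6.7
pin-axis pt in eye frame mm [  0.1 -84.6 -23.1] nose y -14.590129308208404 F [ -4.1 -11.3  10.2] M [-4.28  1.33  0.03]
t: 24.27
eef_pos: [0.6103, -0.2109, 0.0803]
ee_rot: [-3.128, 0.003, -2.067]
force: [10.6, -9.5, 11.2]
width: 0.0007
gripper_force: 7.8
pin-axis pt in eye frame mm [  0.9 -81.5 -22.1] nose y -11.467135000668023 F [ -3.3 -13.9  11.2] M [-5.6   0.89  0.  ]
```

```bash
python3 -m crank '[{"dx":0.0066,"dy":-0.0036,"dz":0.001,"twist":0,"grip":-1},{"dx":0.0132,"dy":-0.0072,"dz":0.003,"twist":0,"grip":-1},{"dx":0.0176,"dy":-0.0096,"dz":0.02,"twist":0,"grip":-1},{"dx":0.0176,"dy":-0.0096,"dz":0.055,"twist":0,"grip":-1},{"dx":0.0176,"dy":-0.0096,"dz":0.09,"twist":0,"grip":-1}]'
python3 -m crank '[{"dx":0,"dy":0,"dz":0.035,"twist":0,"grip":-1},{"dx":0,"dy":0,"dz":0.07,"twist":0,"grip":-1},{"dx":0,"dy":0,"dz":0.095,"twist":0,"grip":-1},{"dx":-0.013,"dy":0.029,"dz":0.1,"twist":0,"grip":-1},{"dx":-0.026,"dy":0.058,"dz":0.1,"twist":0,"grip":-1}]'
python3 -m crank '[{"dx":-0.014,"dy":0.031,"dz":0,"twist":0,"grip":-1},{"dx":-0.028,"dy":0.062,"dz":0,"twist":0,"grip":-1},{"dx":-0.042,"dy":0.093,"dz":0,"twist":0,"grip":-1},{"dx":-0.056,"dy":0.124,"dz":0,"twist":0,"grip":-1},{"dx":-0.07,"dy":0.155,"dz":0,"twist":0,"grip":-1}]'
python3 -m crank '[{"dx":-0.014,"dy":0.031,"dz":0,"twist":0,"grip":-1},{"dx":-0.028,"dy":0.062,"dz":0,"twist":0,"grip":-1},{"dx":-0.042,"dy":0.093,"dz":0,"twist":0,"grip":-1},{"dx":-0.056,"dy":0.124,"dz":0,"twist":0,"grip":-1},{"dx":-0.056,"dy":0.124,"dz":0,"twist":0,"grip":-1}]'
python3 - <<'E'
from h import *
T=(sum(arm.grab_frame("top")[:,:,::-1].astype(float) for _ in range(4))/4).astype(np.uint8);S=(sum(arm.grab_frame("scene")[:,:,::-1].astype(float) for _ in range(4))/4).astype(np.uint8)
cv2.imwrite("pics/top2.png",T);cv2.imwrite("pics/scene2.png",S)
o=np.zeros((600,800,3),np.uint8)
def c(im,x,y,w,h,k):
    o=cv2.resize(im[y:y+h,x:x+w],None,fx=k,fy=k,interpolation=cv2.INTER_CUBIC)
    for i in range(0,w,5):cv2.putText(o,str(x+i),(i*k,8),0,.3,(0,0,255),1);cv2.line(o,(i*k,8),(i*k,14),(0,0,255))
    for i in range(0,h,5):cv2.putText(o,str(y+i),(0,i*k+3),0,.3,(255,0,0),1)
    return o
o[:600,:400]=c(T,378,165,40,60,10)
o[:600,400:]=c(S,375,140,40,60,10)
cv2.imwrite("pics/v10.png",o)
E
```

```text
t: 24.68
eef_pos: [0.6189, -0.2179, 0.1642]
ee_rot: [3.135, -0.002, -2.07]
force: [0.9, -0.8, 1.4]
width: 0.0003
gripper_force: 0.0
t: 25.1
eef_pos: [0.595, -0.1604, 0.267]
ee_rot: [-3.141, 0.001, -2.072]
force: [-0.0, 1.3, -0.5]
width: 0.0001
gripper_force: 0.0
t: 25.52
eef_pos: [0.5231, -0.0039, 0.265]
ee_rot: [3.139, -0.002, -2.07]
force: [0.3, 0.6, -0.0]
width: 0.0001
gripper_force: 0.0
t: 25.93
eef_pos: [0.4664, 0.1224, 0.2654]
ee_rot: [3.14, -0.001, -2.066]
force: [0.5, -0.8, -0.8]
width: 0.0003
gripper_force: 0.0
```

View pics/v10.png

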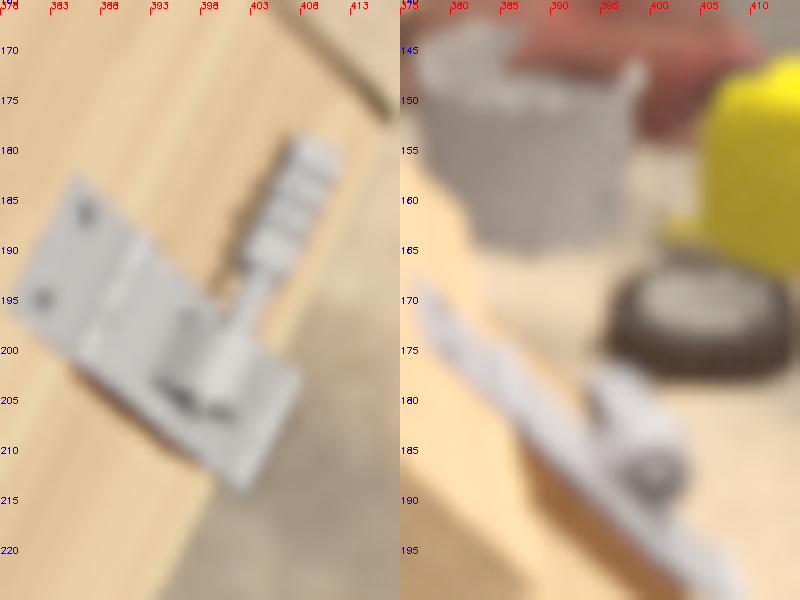

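The pin is in the eye from the far side: back at about (409.5,179.3) and shoulder at about (404.1,191.4) in the top view. The scene view shows the bar hidden behind the staple, so it droops. Next I'll estimate droop and remaining travel.

```bash
cat > droop.py <<'E'
from h import *
e=chest([.57619,-.10294,1.07305],slope(.055,.026,0))[0]
def pts(p):
    d,psi,L=p;a=1.07305-np.pi/2+psi   # direction of chest -y
    u=np.array([np.cos(a)*np.cos(d),np.sin(a)*np.cos(d),-np.sin(d)]);n=np.array([np.cos(a)*np.sin(d),np.sin(a)*np.sin(d),np.cos(d)])
    w=np.cross(u,n);E=e+.01*np.array([.8786,-.4776,0])+[0,0,-.0005]
    s=E+L*u
    return s,u,n,w
obs=[((401.5+.0,191.0),lambda s,u,n,w:s+.007*n-.007*w),((406.5,192.5),lambda s,u,n,w:s+.007*n+.007*w),((407,178.7),lambda s,u,n,w:s+.044*u+.007*n-.007*w),((412,180.7),lambda s,u,n,w:s+.044*u+.007*n+.007*w)]
for sg in(1,-1):
    def f(p):
        s,u,n,w=pts(p);return np.concatenate([proj("top",g(s,u,n,sg*w))[0]-px for px,g in obs])
    r=least_squares(f,[.2,0,.02]);print(sg,r.x,r.cost,f(r.x).round(1))
    s,u,n,w=pts(r.x);print("back z",(s+.044*u)[2],"shoulder z",s[2])
E
python3 droop.py
```

```text
1 [0.29223487 0.0227981  0.02093939] 0.2984665389170963 [ 0.3 -0.3 -0.2  0.4  0.2 -0.2 -0.4  0. ]
back z 0.07806706017457733 shoulder z 0.09074315492114324
-1 [0.3311509  0.01283363 0.02183269] 52.559067504514594 [ 4.9  1.8 -4.6 -2.   4.7  2.2 -4.7 -2. ]
back z 0.07537136031164758 shoulder z 0.08967715130209977
```

Droop is about 0.29 rad, with the shoulder about 21 mm from home, so my finger slid over the top of the bar. I'll come in lower and push along the pin's axis, moving forward and up, so friction lifts the back end.

```bash
python3 -m crank '[{"dx":0.0135,"dy":-0.0291,"dz":0,"twist":0,"grip":-1},{"dx":0.027,"dy":-0.0582,"dz":0,"twist":0,"grip":-1},{"dx":0.0405,"dy":-0.0873,"dz":0,"twist":0,"grip":-1},{"dx":0.054,"dy":-0.1164,"dz":0,"twist":0,"grip":-1},{"dx":0.0675,"dy":-0.1455,"dz":0,"twist":0,"grip":-1}]'
python3 -m crank '[{"dx":0.0135,"dy":-0.0291,"dz":0,"twist":0,"grip":-1},{"dx":0.027,"dy":-0.0582,"dz":0,"twist":0,"grip":-1},{"dx":0.0405,"dy":-0.0873,"dz":0,"twist":0,"grip":-1},{"dx":0.054,"dy":-0.1164,"dz":0,"twist":0,"grip":-1},{"dx":0.0675,"dy":-0.1455,"dz":0,"twist":0,"grip":-1}]'
python3 -m crank '[{"dx":0.0135,"dy":-0.029,"dz":0,"twist":0,"grip":-1},{"dx":0.027,"dy":-0.058,"dz":0,"twist":0,"grip":-1},{"dx":0.027,"dy":-0.058,"dz":-0.03,"twist":0,"grip":-1},{"dx":0.027,"dy":-0.058,"dz":-0.065,"twist":0,"grip":-1},{"dx":0.027,"dy":-0.058,"dz":-0.1,"twist":0,"grip":-1}]'
python3 -m crank '[{"dx":0,"dy":0,"dz":-0.03,"twist":0,"grip":-1},{"dx":0,"dy":0,"dz":-0.055,"twist":0,"grip":-1},{"dx":0,"dy":0,"dz":-0.075,"twist":0,"grip":-1},{"dx":0,"dy":0,"dz":-0.085,"twist":0,"grip":-1},{"dx":0,"dy":0,"dz":-0.089,"twist":0,"grip":-1}]'
python3 -m crank '[{"dx":0,"dy":0,"dz":0,"twist":0,"grip":-1},{"dx":0,"dy":0,"dz":0,"twist":0,"grip":-1},{"dx":0,"dy":0,"dz":0,"twist":0,"grip":-1},{"dx":0,"dy":0,"dz":0,"twist":0,"grip":-1},{"dx":0,"dy":0,"dz":0,"twist":0,"grip":-1}]'
python3 st.py
```

```text
t: 26.75
eef_pos: [0.5368, -0.0289, 0.2663]
ee_rot: [3.142, -0.0, -2.07]
force: [0.9, 0.4, -0.3]
width: 0.0006
gripper_force: 0.0
t: 27.17
eef_pos: [0.6041, -0.1748, 0.266]
ee_rot: [3.141, -0.0, -2.07]
force: [0.9, 1.4, -0.3]
width: 0.0005
gripper_force: 0.0
t: 27.58
eef_pos: [0.6308, -0.2321, 0.1651]
ee_rot: [-3.141, 0.001, -2.072]
force: [1.2, 1.1, 0.1]
width: 0.0006
gripper_force: 0.0
t: 28.0
eef_pos: [0.6296, -0.2308, 0.0751]
ee_rot: [3.138, -0.001, -2.07]
force: [0.3, -0.1, -0.0]
width: 0.0007
gripper_force: 0.0
t: 28.42
eef_pos: [0.6315, -0.2301, 0.0786]
ee_rot: [-3.14, 0.001, -2.069]
force: [-0.5, 0.3, 0.5]
width: 0.0005
gripper_force: 0.0
pin-axis pt in eye frame mm [  -5.8 -109.3  -23.8] nose y -39.290425871818414 F [0.1 0.6 0.5] M [ 0.02 -0.13 -0.03]
```

```bash
python3 -m crank '[{"dx":-0.0015,"dy":0.002,"dz":-0.0025,"twist":0,"grip":-1},{"dx":-0.004,"dy":0.0034,"dz":-0.0045,"twist":0,"grip":-1},{"dx":-0.0065,"dy":0.0048,"dz":-0.0045,"twist":0,"grip":-1},{"dx":-0.009,"dy":0.0061,"dz":-0.0045,"twist":0,"grip":-1},{"dx":-0.009,"dy":0.0061,"dz":-0.0045,"twist":0,"grip":-1}]'
python3 st.py
python3 -m crank '[{"dx":-0.0009,"dy":0.0005,"dz":0,"twist":0,"grip":-1},{"dx":-0.0018,"dy":0.001,"dz":0,"twist":0,"grip":-1},{"dx":-0.0026,"dy":0.0014,"dz":0,"twist":0,"grip":-1},{"dx":-0.0035,"dy":0.0019,"dz":0,"twist":0,"grip":-1},{"dx":-0.0035,"dy":0.0019,"dz":0,"twist":0,"grip":-1}]'
python3 st.py
```

```text
t: 28.83
eef_pos: [0.6213, -0.2236, 0.0729]
ee_rot: [3.141, -0.0, -2.069]
force: [0.4, -0.2, -0.6]
width: 0.0005
gripper_force: 0.0
pin-axis pt in eye frame mm [ -5.  -97.2 -29.5] nose y -27.224614662698755 F [ 0.  -0.5 -0.6] M [-0.02 -0.13 -0.02]
t: 29.25
eef_pos: [0.6185, -0.2221, 0.073]
ee_rot: [-3.141, 0.0, -2.069]
force: [0.2, -0.2, -0.2]
width: 0.0003
gripper_force: 0.2
pin-axis pt in eye frame mm [ -5.  -94.1 -29.4] nose y -24.098851453616874 F [-0.1 -0.3 -0.2] M [-0.2  -0.12  0.06]
```

```bash
python3 -m crank '[{"dx":-0.0009,"dy":0.0005,"dz":0.0005,"twist":0,"grip":-1},{"dx":-0.0018,"dy":0.001,"dz":0.001,"twist":0,"grip":-1},{"dx":-0.0026,"dy":0.0014,"dz":0.0016,"twist":0,"grip":-1},{"dx":-0.0035,"dy":0.0019,"dz":0.0022,"twist":0,"grip":-1},{"dx":-0.0035,"dy":0.0019,"dz":0.0022,"twist":0,"grip":-1}]'
python3 st.py
```

```text
t: 29.67
eef_pos: [0.6165, -0.2206, 0.076]
ee_rot: [-3.138, 0.001, -2.068]
force: [3.7, -2.3, -1.0]
width: -0.0001
gripper_force: 2.4
pin-axis pt in eye frame mm [ -4.6 -91.6 -26.4] nose y -21.577810599084273 F [-0.3 -4.4 -1. ] M [-1.78 -0.12 -0.01]
```

```bash
python3 -m crank '[{"dx":-0.0004,"dy":0.0002,"dz":0.001,"twist":0,"grip":-1},{"dx":-0.0009,"dy":0.0005,"dz":0.002,"twist":0,"grip":-1},{"dx":-0.0013,"dy":0.0007,"dz":0.003,"twist":0,"grip":-1},{"dx":-0.0018,"dy":0.001,"dz":0.004,"twist":0,"grip":-1},{"dx":-0.0018,"dy":0.001,"dz":0.004,"twist":0,"grip":-1}]'
python3 st.py
```

```text
t: 30.08
eef_pos: [0.614, -0.2194, 0.0797]
ee_rot: [-3.14, 0.0, -2.069]
force: [3.6, -2.8, 0.4]
width: 0.0006
gripper_force: 2.2
pin-axis pt in eye frame mm [ -4.8 -88.9 -22.6] nose y -18.853538431107623 F [-0.7 -4.4  0.4] M [-1.62 -0.15  0.01]
```

```bash
python3 -m crank '[{"dx":-0.0009,"dy":0.0005,"dz":0.0004,"twist":0,"grip":-1},{"dx":-0.0018,"dy":0.001,"dz":0.0008,"twist":0,"grip":-1},{"dx":-0.0026,"dy":0.0014,"dz":0.0012,"twist":0,"grip":-1},{"dx":-0.0035,"dy":0.0019,"dz":0.0016,"twist":0,"grip":-1},{"dx":-0.0044,"dy":0.0024,"dz":0.002,"twist":0,"grip":-1}]'
python3 st.py
python3 - <<'E'
from h import *
T=arm.grab_frame("top")[:,:,::-1].astype(int);T2=cv2.imread("pics/top2.png").astype(int)
# is pin region visible?
for y in range(172,200,3):print(y,[int(v) for v in T[y,396:418:2].mean(1)],[int(v) for v in T2[y,396:418:2].mean(1)])
E
```

```text
t: 30.5
eef_pos: [0.6089, -0.2169, 0.0812]
ee_rot: [-3.141, 0.0, -2.069]
force: [4.6, -3.1, -0.1]
width: 0.0006
gripper_force: 2.3
pin-axis pt in eye frame mm [ -5.  -83.2 -21.1] nose y -13.167641579142284 F [-0.5 -5.6 -0.1] M [-1.79 -0.06  0.03]
172 [125, 148, 141, 124, 54, 54, 54, 46, 76, 73, 49] [200, 204, 196, 194, 192, 195, 193, 177, 134, 155, 196]
175 [112, 141, 132, 71, 61, 53, 48, 56, 48, 47, 54] [204, 196, 195, 191, 195, 193, 192, 194, 199, 152, 127]
178 [89, 137, 123, 92, 101, 76, 81, 76, 65, 64, 59] [198, 196, 190, 194, 192, 167, 193, 205, 201, 198, 191]
181 [86, 189, 158, 95, 83, 79, 93, 63, 69, 84, 86] [196, 191, 192, 193, 170, 143, 189, 203, 199, 201, 195]
184 [52, 165, 152, 90, 77, 99, 144, 155, 152, 80, 49] [192, 191, 194, 171, 131, 177, 194, 195, 200, 197, 203]
187 [33, 81, 83, 83, 91, 136, 150, 200, 207, 200, 192] [190, 194, 178, 129, 170, 184, 192, 195, 197, 198, 201]
190 [31, 57, 87, 88, 88, 101, 171, 210, 200, 200, 198] [193, 192, 143, 150, 202, 205, 193, 200, 196, 198, 196]
193 [29, 46, 94, 96, 96, 95, 95, 111, 160, 190, 197] [194, 175, 155, 176, 193, 180, 201, 196, 202, 197, 196]
196 [31, 40, 77, 96, 97, 96, 96, 96, 95, 95, 102] [166, 182, 169, 200, 191, 198, 178, 174, 178, 182, 193]
199 [45, 44, 71, 95, 96, 97, 97, 97, 96, 96, 95] [167, 180, 207, 209, 195, 186, 167, 170, 170, 176, 179]
```

```bash
python3 -m crank '[{"dx":-0.0009,"dy":0.0005,"dz":0.0009,"twist":0,"grip":-1},{"dx":-0.0018,"dy":0.001,"dz":0.0018,"twist":0,"grip":-1},{"dx":-0.0026,"dy":0.0014,"dz":0.0027,"twist":0,"grip":-1},{"dx":-0.0035,"dy":0.0019,"dz":0.0036,"twist":0,"grip":-1},{"dx":-0.0044,"dy":0.0024,"dz":0.0045,"twist":0,"grip":-1}]'
python3 st.py
python3 -m crank '[{"dx":-0.0009,"dy":0.0005,"dz":0.0009,"twist":0,"grip":-1},{"dx":-0.0013,"dy":0.0007,"dz":0.0018,"twist":0,"grip":-1},{"dx":-0.0018,"dy":0.001,"dz":0.0025,"twist":0,"grip":-1},{"dx":-0.0022,"dy":0.0012,"dz":0.003,"twist":0,"grip":-1},{"dx":-0.0026,"dy":0.0014,"dz":0.003,"twist":0,"grip":-1}]'
python3 st.py
```

```text
t: 30.97
eef_pos: [0.6055, -0.2148, 0.0862]
ee_rot: [-3.139, 0.0, -2.068]
force: [7.0, -5.0, -0.3]
width: 0.0003
gripper_force: 4.4
pin-axis pt in eye frame mm [ -4.8 -79.2 -16.1] nose y -9.159898916139326 F [-1.1 -8.5 -0.3] M [-3.29  0.19  0.01]
t: 31.38
eef_pos: [0.6017, -0.2131, 0.0888]
ee_rot: [-3.141, -0.0, -2.069]
force: [3.3, -3.6, 0.6]
width: 0.0004
gripper_force: 2.5
pin-axis pt in eye frame mm [ -5.1 -75.  -13.6] nose y -4.9735606596841535 F [-1.6 -4.7  0.6] M [-1.93  0.4   0.02]
```

```bash
python3 -m crank '[{"dx":-0.0009,"dy":0.0005,"dz":0.0003,"twist":0,"grip":-1},{"dx":-0.0018,"dy":0.001,"dz":0.0006,"twist":0,"grip":-1},{"dx":-0.0022,"dy":0.0012,"dz":0.001,"twist":0,"grip":-1},{"dx":-0.0022,"dy":0.0012,"dz":0.001,"twist":0,"grip":-1},{"dx":-0.0022,"dy":0.0012,"dz":0.001,"twist":0,"grip":-1}]'
python3 st.py
python3 -m crank '[{"dx":-0.0004,"dy":0.0002,"dz":0,"twist":0,"grip":-1},{"dx":-0.0009,"dy":0.0005,"dz":0,"twist":0,"grip":-1},{"dx":-0.0013,"dy":0.0007,"dz":0,"twist":0,"grip":-1},{"dx":-0.0018,"dy":0.001,"dz":0,"twist":0,"grip":-1},{"dx":-0.0018,"dy":0.001,"dz":0,"twist":0,"grip":-1}]'
python3 st.py
```

```text
t: 31.8
eef_pos: [0.599, -0.2117, 0.0894]
ee_rot: [3.141, -0.0, -2.069]
force: [1.1, -2.0, 1.1]
width: 0.0005
gripper_force: 1.5
pin-axis pt in eye frame mm [ -5.1 -72.  -13. ] nose y -1.9799631583298236 F [-1.2 -2.   1.1] M [-1.13  0.34 -0.01]
t: 32.22
eef_pos: [0.5982, -0.2109, 0.0899]
ee_rot: [-3.14, 0.0, -2.069]
force: [4.6, -3.3, 2.0]
width: 0.0002
gripper_force: 2.6
pin-axis pt in eye frame mm [ -4.9 -70.9 -12.5] nose y -0.8770381472571671 F [-0.7 -5.6  2. ] M [-1.92  0.45  0.02]
```

```bash
python3 -m crank '[{"dx":-0.0004,"dy":0.0002,"dz":0,"twist":0,"grip":-1},{"dx":-0.0009,"dy":0.0005,"dz":0,"twist":0,"grip":-1},{"dx":-0.0013,"dy":0.0007,"dz":0,"twist":0,"grip":-1},{"dx":-0.0018,"dy":0.001,"dz":0,"twist":0,"grip":-1},{"dx":-0.0018,"dy":0.001,"dz":0,"twist":0,"grip":-1}]'
python3 st.py
python3 -m crank '[{"dx":-0.0004,"dy":0.0002,"dz":0,"twist":0,"grip":-1},{"dx":-0.0009,"dy":0.0005,"dz":0,"twist":0,"grip":-1},{"dx":-0.0013,"dy":0.0007,"dz":0,"twist":0,"grip":-1},{"dx":-0.0013,"dy":0.0007,"dz":0,"twist":0,"grip":-1},{"dx":-0.0013,"dy":0.0007,"dz":0,"twist":0,"grip":-1}]'
python3 st.py
```

```text
t: 32.63
eef_pos: [0.5981, -0.2105, 0.0906]
ee_rot: [-3.137, 0.001, -2.068]
force: [7.5, -7.3, 0.1]
width: 0.0003
gripper_force: 4.9
pin-axis pt in eye frame mm [ -4.6 -70.6 -11.7] nose y -0.6257985579617298 F [ -2.8 -10.1   0.1] M [-3.59  0.73  0.02]
t: 33.05
eef_pos: [0.5982, -0.2103, 0.0911]
ee_rot: [-3.135, 0.001, -2.068]
force: [9.9, -9.1, 0.7]
width: 0.0003
gripper_force: 6.7
pin-axis pt in eye frame mm [ -4.3 -70.5 -11.2] nose y -0.5474278033404403 F [ -3.3 -13.1   0.7] M [-4.91  0.93  0.03]
```

The push stops hard at 13 N after about 23 mm of travel, matching the shoulder being home. I'll back off, clear the view and measure numerically.

```bash
python3 -m crank '[{"dx":0.0026,"dy":-0.0014,"dz":0,"twist":0,"grip":-1},{"dx":0.0088,"dy":-0.0048,"dz":0,"twist":0,"grip":-1},{"dx":0.0176,"dy":-0.0096,"dz":0,"twist":0,"grip":-1},{"dx":0.0264,"dy":-0.0143,"dz":0.01,"twist":0,"grip":-1},{"dx":0.0264,"dy":-0.0143,"dz":0.04,"twist":0,"grip":-1}]'
python3 -m crank '[{"dx":0,"dy":0,"dz":0.035,"twist":0,"grip":-1},{"dx":0,"dy":0,"dz":0.07,"twist":0,"grip":-1},{"dx":0,"dy":0,"dz":0.105,"twist":0,"grip":-1},{"dx":0,"dy":0,"dz":0.135,"twist":0,"grip":-1},{"dx":-0.013,"dy":0.029,"dz":0.14,"twist":0,"grip":-1}]'
python3 -m crank '[{"dx":-0.0145,"dy":0.031,"dz":0,"twist":0,"grip":-1},{"dx":-0.029,"dy":0.062,"dz":0,"twist":0,"grip":-1},{"dx":-0.0435,"dy":0.093,"dz":0,"twist":0,"grip":-1},{"dx":-0.058,"dy":0.124,"dz":0,"twist":0,"grip":-1},{"dx":-0.0725,"dy":0.155,"dz":0,"twist":0,"grip":-1}]'
python3 -m crank '[{"dx":-0.0145,"dy":0.031,"dz":0,"twist":0,"grip":-1},{"dx":-0.029,"dy":0.062,"dz":0,"twist":0,"grip":-1},{"dx":-0.0435,"dy":0.093,"dz":0,"twist":0,"grip":-1},{"dx":-0.058,"dy":0.124,"dz":0,"twist":0,"grip":-1},{"dx":-0.0725,"dy":0.155,"dz":0,"twist":0,"grip":-1}]'
cat > meas.py <<'E'
from h import *
import sys
av=lambda n:(sum(arm.grab_frame(n)[:,:,::-1].astype(float) for _ in range(6))/6)
T=av("top");S=av("scene");cv2.imwrite(f"pics/top_{sys.argv[1]}.png",T);cv2.imwrite(f"pics/scene_{sys.argv[1]}.png",S)
e=chest([.57619,-.10294,1.07305],slope(.055,.026,0))[0];ax=np.array([-.8786,.4776,0]);z=np.array([0,0,1])
for n,I,ref,box in(("top",T,"top1",(380,165,420,225)),("scene",S,"scene1",(380,155,415,205))):
    R=cv2.imread(f"pics/{ref}.png").astype(float);D=np.abs(I-R).max(2)
    x0,y0,x1,y1=box;M=(D[y0:y1,x0:x1]>22)
    print(n);[print(y0+i,"".join("#" if v else "." for v in r)) for i,r in enumerate(M) if r.any()]
for d in(0,.1,.2):
    u=-ax*np.cos(d)-z*np.sin(d);s=e-.01*ax;n_=z*np.cos(d)-ax*np.sin(d)
    print("home, droop",d,{k:proj(k,[s+.007*n_,s+.044*u+.007*n_,e+.038*ax]).round(1).tolist() for k in("top","scene")})
E
python3 meas.py a
```

```text
t: 33.47
eef_pos: [0.619, -0.2232, 0.1244]
ee_rot: [3.132, -0.003, -2.07]
force: [-0.1, 1.2, -1.2]
width: 0.0003
gripper_force: 0.0
t: 33.88
eef_pos: [0.611, -0.1976, 0.2746]
ee_rot: [-3.135, 0.0, -2.071]
force: [0.5, -0.1, 0.8]
width: 0.0004
gripper_force: 0.0
t: 34.3
eef_pos: [0.5342, -0.0381, 0.269]
ee_rot: [3.14, -0.001, -2.069]
force: [0.4, 0.4, 0.4]
width: 0.0004
gripper_force: 0.0
t: 34.72
eef_pos: [0.4617, 0.1169, 0.2693]
ee_rot: [3.14, -0.001, -2.069]
force: [0.4, 0.5, 0.1]
width: 0.0003
gripper_force: 0.0
top
184 .......................#................
185 ......................#######...........
186 ......................#########.........
187 .....................##########.........
188 .....................#########..........
189 ....................##########..........
190 ...................##########...........
191 ...................#########............
192 ..................##########............
193 ..................##########............
194 ..................##########............
195 ...................#######..............
196 ...................#######.....
[... 1211 characters left out ...]
.......###..............
195 ...................##..............
198 .................#.................
199 ................##.................
200 .................#.................
home, droop 0 {'top': [[401.2, 198.3], [408.2, 184.7], [393.0, 213.7]], 'scene': [[399.4, 182.3], [397.4, 175.1], [401.4, 193.1]]}
home, droop 0.1 {'top': [[401.3, 198.1], [408.0, 184.8], [393.0, 213.7]], 'scene': [[399.3, 182.2], [397.3, 176.5], [401.4, 193.1]]}
home, droop 0.2 {'top': [[401.4, 197.9], [407.6, 185.1], [393.0, 213.7]], 'scene': [[399.3, 182.1], [397.2, 178.0], [401.4, 193.1]]}[ WARN:0@18.191] global loadsave.cpp:1063 imwrite_ Unsupported depth image for selected encoder is fallbacked to CV_8U.
```

```bash
cat > sil.py <<'E'
from h import *
import sys
t=sys.argv[1]
c0=[.57619,-.10294,1.07305]
e=chest(c0,slope(.055,.026,0))[0]-[.0004,.0012,0];ax=np.array([-.8786,.4776,0]);xh=np.array([.4776,.8786,0]);z=np.array([0,0,1.])
def obsmask(n,ref):
    I=cv2.imread(f"pics/{n}_{t}.png").astype(float);R=cv2.imread(f"pics/{ref}.png").astype(float);return (np.abs(I-R).max(2)/60).clip(0,1)
MT,MS=obsmask("top","top1"),obsmask("scene","scene1")
def render(n,sy,d,psi,k=8,box=(380,160,424,226)):
    x0,y0,x1,y1=box;im=np.zeros(((y1-y0)*k,(x1-x0)*k),np.uint8)
    a=ax*np.cos(psi)+xh*np.sin(psi);u=a*np.cos(d)+z*np.sin(d);nn=z*np.cos(d)-a*np.sin(d);w=np.cross(u,nn)
    s=e+ax*sy  # point on axis at the eye middle (seat); shoulder .01 behind
    P=[s-.01*u-L*u+i*.007*nn+j*.007*w for L in(0,.044) for i in(-1,1) for j in(-1,1)]
    Q=[s+l*u+r*(np.cos(f)*nn+np.sin(f)*w) for l,r in((.0105,.0045),(.028,.0045),(.038,.002)) for f in np.arange(0,6.28,.5)]
    for G in(P,Q):
        q=(proj(n,G)+.5-[x0,y0])*k;cv2.fillConvexPoly(im,cv2.convexHull(np.int32(q)),255)
    return cv2.resize(im,(x1-x0,y1-y0),interpolation=cv2.INTER_AREA)/255.
def cost(p):
    r=render("top",*p);o=MT[160:226,380:424];c=0
    # bar + shank side only where wood background (rows<197) and nose rows>204
    w=np.zeros_like(r);w[16:38]=1;w[:38,:18]=.3
    w[46:56,12:18]=1
    c=(w*(r-o)**2).sum()
    rs=render("scene",*p);os_=MS[160:226,380:424];ws=np.zeros_like(rs);ws[8:17,8:26]=1
    return c,(ws*(rs-os_)**2).sum()
best=sorted((sum(cost((sy/1e3,d,ps)),)+0,sy,d,ps) for sy in np.arange(-8,5,1.) for d in np.arange(-.1,.36,.04) for ps in(-.06,-.03,0,.03,.06))
for b in best[:8]:print(np.round(b,2))
print({"home":cost((0,0,0))})
E
python3 sil.py a
```

```text
[47.72  2.   -0.06 -0.06]
[48.02  1.   -0.06 -0.06]
[ 4.823e+01  2.000e+00 -2.000e-02 -6.000e-02]
[ 4.846e+01  1.000e+00 -2.000e-02 -6.000e-02]
[48.56  3.   -0.06 -0.06]
[48.68  2.   -0.1  -0.06]
[48.69  4.   -0.1  -0.06]
[48.69  3.   -0.1  -0.06]
{'home': (np.float64(50.079370818915805), np.float64(3.829252210688197))}
```

The silhouette fit gives level and home, within about 2 mm at the fit's resolution, and the hard stop confirms the shoulder is seated. The strap and lid show no change since they were shut, so I'm handing in.

```bash
python3 -c "
from station import arm
print(arm.job_done())"
```

```text
the job is handed in; nothing more can be done
None
```

I handed the job in at about 35 s: the lid is pressed shut, the hasp lies flat over the staple, and the pin is through the eye and released. Its shoulder looks home: the push stopped hard at 13 N and the camera fit agrees, to about 2 mm. The spanner and clamp were not touched as far as I could tell; hand-in returned no verdict.

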